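# Gauge a coral core through the ring stand

## Robot

A 6-joint arm with a two-finger parallel gripper is mounted at the origin on a cart in front of the work surface, level with it; the furniture and walls round the work are solid. World frame = base frame: x ahead of the robot, y to its left, z up, the work surface at z = 0. Lengths are in m, angles in rad, forces in N, time in s.
With the tool pointing down it reaches from about 0.35 to 0.875 m from the base axis. Payload 4.2 kg.
Tool frame: the origin (TCP) lies midway between the tips of the shut fingers; the grasp point (between the pads) lies bot.tcp_to_grasp behind it (bot.tcp_to_grasp is the distance from the TCP to the grasp point, in m); z points along the fingers, y is the line along which they close (so a half turn about z gives the same grasp; the last joint's range is limited). The gripper opens to 87 mm and grips with 3 to 60 N. Pads are 19 mm wide; open, the fingers measure 117 mm over their backs; the gripper's body (75 mm by 190 mm) begins 51 mm behind the grasp point.
Start: joints at [-0.889, 0.385, 0.008, 0, -1.194, -0.259], TCP at [0.256, -0.57, 0.223] pointing down, gripper open.
Joint ranges: [-3.14, 3.14], [-1.21, 2.06], [-1.07, 1.41], [-3.16, 2.05], [-2.99, -0.16], [-3.1, 3.1]. Speed limits (rad/s): [2.79, 2.79, 3.14, 3.14, 3.14, 3.14].

## Interface

Orientations are given as a unit quaternion [x, y, z, w].
In Python, from bench import bot, viewer, job gives the robot as it stands. The module is installed in compiled form; this text tells all that it offers.
- The arm moves only by the tool servo_tool, never from a script. Its argument "plan" is a list of rows, each a list of 7 numbers: the shift along the tool's x, y, z in mm, then the turn, a rotation vector about the tool's x, y, z in rad, then the finger opening in mm, from 0 to 87. In form: [[x, y, z, rx, ry, rz, claw], ...]. A call has exactly 5 rows; each row shifts and turns the commanded pose from where the row before left it, along the tool's axes as they then stand; what a row does not reach is not made up. A row lasts 1/12 s, in which the tool goes at most 41.7 mm and 7.16 degrees, less where a joint would pass 70% of its speed; a pose out of reach is approached as far as the arm can. A call is refused whole if a number of a shift passes 41.7 or a number of a turn 0.125, either way. A call with a gripper value outside its range is refused whole. The fingers move at their own pace and stop on an object; the grip force is fixed at half the most. Time passes only in rows, so rows that do not move let the fingers close, or fill a call up. It gives the time, the measured TCP pose, the force, the opening and the grip force at its end, in the units of the state.
- bot.state(): the state, without advancing time (a new reading comes with each control period).
- viewer.get_image(name): name is "scene" or "top"; returns a dict with "frame" (400x640x3 uint8, red, green, blue), "K" (3x3 intrinsics, pixels), "k1" (the pictures are not rectified: a ray, as slopes to the right and down, at radius r is drawn at 1 + k1 r^2 times it, then the intrinsics apply), "xyz" and "rotation" of the camera in the world. Camera axes: x right, y down, z forward; pixel columns grow to the right and rows downward; lengths in m; the calibration is good to about 2 mm. A picture is of the moment at which its call begins. There is no depth.
- job.finish_job(): hands the job in; it is judged then, once.
The state is a dict: "t": time; "joint_positions": joint angles; "qvel": joint speeds; "effort": joint torques, N m; "ee_pos": TCP position; "orientation": TCP orientation; "wrist_force": force on the tool from outside, world axes, zero at the start; "ft_torque": the same for the moment, N m; "finger_gap": finger opening in m; "finger_force": force on a finger pad.
Only numpy, scipy, OpenCV 4.12 (cv2) and the standard library are available. Lean on these libraries where they do the work, as an engineer would, in place of code of your own. Each camera call takes 0.05 s, during which the arm holds its last target. There are 200 camera calls.

## Task

Take the coral core (pale rod with the square black head) out of the tube rack and lower it, tip first, through the blue and then the yellow ring of the gauge stand (their sliding trays stand out of line, so find each hole by look or feel) until the red bottom ring stops it. Press it down there so that the sprung red ring gives by about 5 mm, then let go and leave the core standing upright in the gauge. The core is brittle: keep every push and contact against the gauge gentle, below 20 N, and leave the sample tubes, the sand dish and the beaker where they are.

Things in the scene. Friction and masses are not known exactly. Their poses are not given: they have to be found in the camera images.
- core: coral core, loose, about 0.09 kg: pale round rod 15 mm in diameter, 110 mm long, lower end chamfered 1 mm to a 13 mm flat tip, topped by a square black head 24 x 24 x 30 mm to grip it by (140 mm in all). Origin at the middle of the tip, z up along the rod, x and y square to the head's faces. Stands in a rack hole, tip 3 mm over the bench
- core_tip (a point): middle of the core's flat lower end
- core_head (a point): middle of the core's black head, 125 mm above the tip
- gauge: ring gauge stand, fixed: grey base 100 (x) x 116 (y) x 12 mm, two uprights at y = +-42 mm, 104 mm high, and between them a blue, a yellow and a red ring, one above another. Origin at the base's underside, z up, x along the trays' grooves. The blue and yellow trays slide along x against 2 N of friction; their plates rest on rubber pads that give 1 mm for 3 N, at most 6 mm
- top_level (a point): fixed point on the stand's axis, level with the blue top tray's upper face, 102 mm above the base's underside. NOT the hole: the tray (92 x 66 x 8 mm, 20 mm hole in its middle, 1 mm chamfer) stands at an unmeasured place along the gauge's x, hole centre anywhere within 18 mm either side of this point, on y = 0: look or feel for it
- middle_level (a point): fixed point on the stand's axis, level with the yellow middle tray's upper face, 72 mm above the base's underside. NOT the hole: the tray (92 x 66 x 8 mm, 18 mm hole in its middle, 1 mm chamfer) stands at its own unmeasured place along the gauge's x, hole centre within 18 mm either side of this point, on y = 0. The core may push the trays sideways
- bottom_ring (a joint): how far the red bottom ring is pressed down, m: 0 at rest, at most 0.012; spring 1000 N/m with 0.8 N preload, it returns when let go (the core's own weight moves it less than 1 mm)
- bottom_seat (a point): centre of the red bottom ring's hole (10.5 mm, with a 4 mm wide countersink) at its upper face, on the stand's axis, 38 mm above the base's underside at rest; moves down with the ring. The seated core's tip lies about 3 mm below it
- rack: white tube rack, fixed, 56 (x) x 112 (y) x 59 mm, origin at its underside centre; eight 18 mm square holes at x = +-12, y = +-12 and +-36.5 mm, upper shelf 59 mm high
- tube_blue: sample tube with blue cap, 18 mm in diameter, 92 mm long, loose in a rack hole; origin at its lower end. Leave it alone
- tube_red: sample tube with red cap, same size, loose in a rack hole; origin at its lower end. Leave it alone
- dish: flat round sand dish, 90 mm wide, 15 mm high, loose on the bench; origin at its underside. Leave it alone
- beaker: translucent plastic beaker, 70 x 76 x 94 mm, loose on the bench; origin at its underside. Leave it alone
Things that resemble listed ones, but are neither listed nor needed, are in the scene too. There is more than one size of the core; the one meant has the size given above.

How it is judged:
On the way, in this order (a step that is already met when the one before it is completed fails the run):
1. the core's tip is through the blue top ring (z of core_tip in the frame of gauge between 0.03 and 0.091 m and horizontal distance between core_tip and gauge below 0.025 m and angle between core's own z axis and vertical below 0.25 rad), for 0.1 s.
2. the core's tip is through the yellow middle ring too (z of core_tip in the frame of gauge below 0.061 m and horizontal distance between core_tip and gauge below 0.025 m and angle between core's own z axis and vertical below 0.25 rad), for 0.05 s.
3. the core sits in the red ring and presses it down by 3 mm or more (value of joint bottom_ring above 0.003 m and distance between core_tip and bottom_seat below 0.0055 m), for 0.2 s.
At the end, for the whole second after the job is handed in: the core stands released and at rest in the gauge, its tip within 5.5 mm of the centre of the red ring's upper face, leaning less than 0.2 rad, the red ring sprung back (pressed less than 3 mm) (distance between core_tip and bottom_seat below 0.0055 m and angle between core's own z axis and vertical below 0.2 rad and linear speed of core below 0.02 m/s and value of joint bottom_ring below 0.003 m and contact force between the fingers and core below 0.1 N); the robot touches nothing.
It fails at once if the core is pushed against the gauge with more than 20 N (contact force between core and gauge above 20 N).
It fails at once if the gripper pushes on the gauge with more than 20 N (contact force between the arm and gauge above 20 N).
It fails at once if a sample tube is moved more than 20 mm (distance of any of tube_blue, tube_red from where it was at the start of the episode above 0.02 m).
It fails at once if the dish or the beaker is moved more than 20 mm (distance of any of dish, beaker from where it was at the start of the episode above 0.02 m).
It also fails if it takes over 72 s, if anything falls off the work surface, if the arm or the gripper's body presses on something with over 40 N, if the wrist force passes 120 N, or if a joint passes its speed limit or range.

## Working session

There is one attempt and no reset: what is moved stays moved. The work goes in short steps, Python scripts to look and compute and a tool call to move; the robot and the scene stay as the last step left them, time stands still between calls to the robot, and variables do not carry over. Pictures are saved under pics/ and viewed, at most 10 in all, crops included, and the job is handed in when it is done.

Besides the shell and the picture viewer there is one more tool, called after ">>>" as name(argument=value, ...) on one line, values as JSON. servo_tool: Moves the arm, as the interface text tells. Its arguments: {"type":"object","properties":{"plan":{"type":"array"}},"required":["plan"]}

```bash
mkdir -p pics; cat > h.py <<'E'
import numpy as np, cv2
from bench import bot, viewer, job
from scipy.spatial.transform import Rotation as R
def rot(d):
    r=np.array(d["rotation"],float)
    return r if r.shape==(3,3) else R.from_quat(r.ravel()).as_matrix()
def ray(d,u,v):
    K=np.array(d["K"]);x=(u-K[0,2])/K[0,0];y=(v-K[1,2])/K[1,1]
    rd=np.hypot(x,y);r=rd
    for _ in range(30): r=rd/(1+d["k1"]*r*r)
    s=r/rd if rd>0 else 1
    return np.array(d["xyz"],float),rot(d)@np.array([x*s,y*s,1])
def atz(d,u,v,z):
    o,q=ray(d,u,v); return o+q*(z-o[2])/q[2]
def proj(d,p):
    c=rot(d).T@(np.array(p,float)-np.array(d["xyz"])); x,y=c[:2]/c[2]; f=1+d["k1"]*(x*x+y*y)
    K=np.array(d["K"]); return np.array([K[0,0]*x*f+K[0,2],K[1,1]*y*f+K[1,2]])
def save(d,n): cv2.imwrite("pics/"+n,d["frame"][:,:,::-1])
E
python3 - <<'E'
from h import *
import pickle
for n in("scene","top"):
    d=viewer.get_image(n);save(d,n+"0.png");pickle.dump(d,open(n+"0.pkl","wb"))
    print(n,d["K"],d["k1"],d["xyz"],d["rotation"])
print(bot.state(),bot.tcp_to_grasp)
E
```

```text
scene [[464.27241612   0.         324.31164024]
 [  0.         464.27241612 203.06029417]
 [  0.           0.           1.        ]] -0.013719174853825889 [-0.05949122  0.56031893  0.61930352] [-0.33373146  0.81475312 -0.43932269  0.17831497]
top [[375.28046771   0.         315.87581249]
 [  0.         375.28046771 200.738171  ]
 [  0.           0.           1.        ]] -0.012999922819410759 [ 0.37600241 -0.00761883  0.94886226] [ 0.71322938 -0.69476891  0.07319996 -0.05693657]
{'t': 0.1, 'joint_positions': array([-8.89389629e-01,  3.85489115e-01,  6.74829167e-03, -4.06774784e-04,
       -1.19400361e+00, -2.58570603e-01]), 'qvel': array([ 0.00067158, -0.00121995,  0.00173876,  0.00268032, -0.00103021,
       -0.00134251]), 'effort': array([-5.79807347e-04, -3.91689706e+01,  1.87935144e+01,  4.23197910e+00,
        1.34238249e-02, -8.22902484e-05]), 'ee_pos': array([ 0.25623505, -0.56946573,  0.22156191]), 'orientation': array([-2.09773132e-01,  9.77749584e-01,  9.54054914e-04, -2.72576595e-04]), 'wrist_force': array([ 0.44568649, -0.2493655 , -0.3367257 ]), 'ft_torque': array([ 0.04991874, -0.02981434,  0.02180811]), 'finger_force': 0.0, 'finger_gap': 0.08691865890902252} 0.0187
```

View pics/scene0.png

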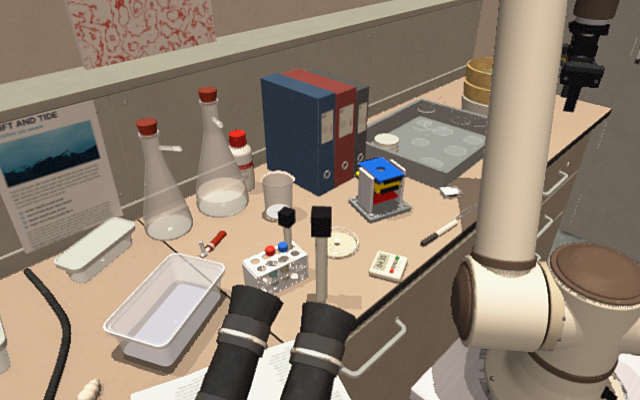

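View pics/top0.png

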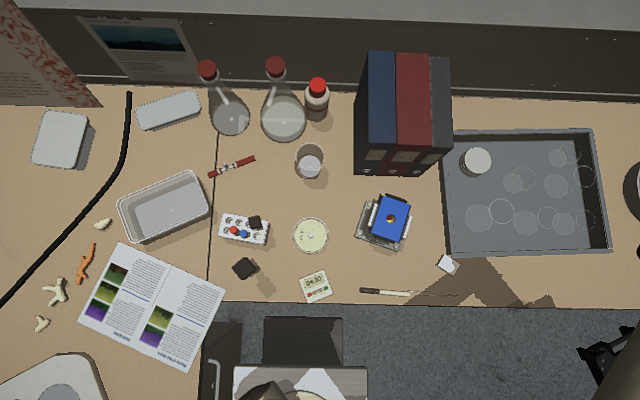

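Two square black heads are visible. One stands in the rack (top 255,222; scene 286,216). A larger one stands on its own base outside it (top 245,268; scene 321,220). The description calls for the one in a rack hole, so I'll check the sizes in an enlarged crop.

```bash
python3 - <<'E'
from h import *
import pickle
t=pickle.load(open("top0.pkl","rb"));s=pickle.load(open("scene0.pkl","rb"))
a=cv2.resize(t["frame"][205:285,210:280],(350,400),interpolation=2)
b=cv2.resize(t["frame"][185:255,350:420],(400,400),interpolation=2)
cv2.imwrite("pics/c1.png",np.hstack([a,b])[:,:,::-1])
a=cv2.resize(s["frame"][200:310,235:345],(400,400),interpolation=2)
b=cv2.resize(s["frame"][150:220,345:415],(400,400),interpolation=2)
cv2.imwrite("pics/c2.png",np.hstack([a,b])[:,:,::-1])
for z in(0,.1,.143): print(z,atz(t,255,222,z),atz(t,245,268,z),atz(t,390,218,z))
print(rot(t).round(3))
E
```

```text
0 [0.49394425 0.1256694  0.        ] [0.37854011 0.14430212 0.        ] [ 0.51360884 -0.21860534  0.        ]
0.1 [0.48151444 0.11162224 0.1       ] [0.37827266 0.12829126 0.1       ] [ 0.49910658 -0.1963696   0.1       ]
0.143 [0.47616961 0.10558196 0.143     ] [0.37815766 0.12140659 0.143     ] [ 0.49287061 -0.18680823  0.143     ]
[[ 0.024 -0.983  0.184]
 [-0.999 -0.028 -0.02 ]
 [ 0.025 -0.183 -0.983]]
```

View pics/c1.png

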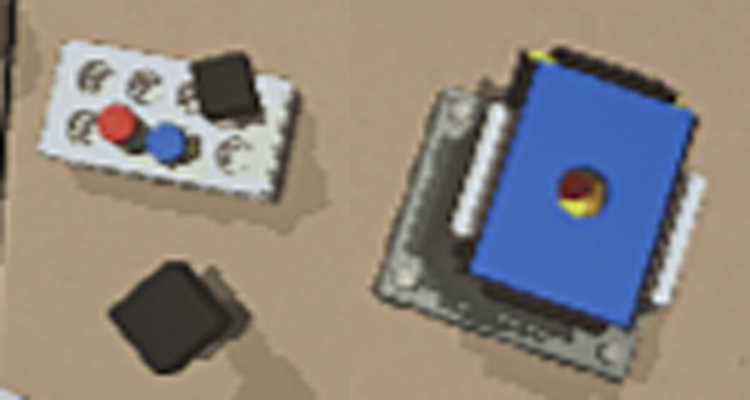

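View pics/c2.png

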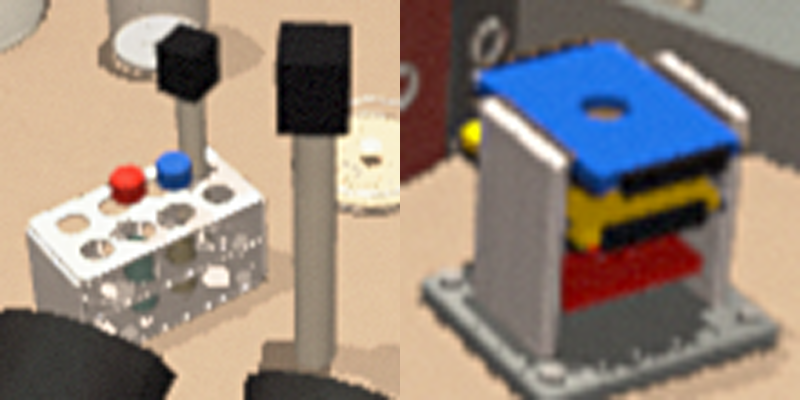

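The rack core (crop 225,85) has the smaller, 24 mm head and matches. The free-standing one is larger, so it's the decoy. Next I'll fit the head and gauge poses from both views.

```bash
python3 - <<'E'
from h import *
import pickle
from scipy.optimize import least_squares, minimize
T=pickle.load(open("top0.pkl","rb"));S=pickle.load(open("scene0.pkl","rb"))
# gauge
k=400/70
tt=lambda x,y:(350+(x-350)/k-.5,185+y/k-.5); ss=lambda x,y:(345+(x-400)/k-.5,150+y/k-.5)
obs=[(T,tt(440,90),'b',1,1),(T,tt(378,295),'b',-1,1),(T,tt(625,378),'b',-1,-1),
(T,tt(530,57),'t',1,1),(T,tt(693,110),'t',1,-1),(T,tt(635,325),'t',-1,-1),(T,tt(472,275),'t',-1,1),(T,tt(582,193),'t',0,0),
(S,ss(478,75),'t',1,1),(S,ss(612,42),'t',1,-1),(S,ss(740,143),'t',-1,-1),(S,ss(605,185),'t',-1,1),(S,ss(605,107),'t',0,0),
(S,ss(420,282),'b',1,1),(S,ss(778,325),'b',-1,-1),(S,ss(548,372),'b',-1,1)]
def pt(p,kind,i,j):
    x,y=(i*.05,j*.058) if kind=='b' else (p[3]+i*.046,j*.033)
    c,s=np.cos(p[2]),np.sin(p[2]); return [p[0]+c*x-s*y,p[1]+s*x+c*y,.012 if kind=='b' else .102]
def res(p): return np.concatenate([proj(d,pt(p[:4],k_,i,j)+(p[4:7]*0 if d is T else np.r_[p[4:7]]))-np.array(uv) for d,uv,k_,i,j in obs]+[p[4:7]/.002*.5])
r=least_squares(res,[.5,-.2,-.3,0,0,0,0],loss='soft_l1');print(r.x.round(4));print(res(r.x)[:-3].reshape(-1,2).round(1).tolist())
pickle.dump(r.x,open("g.pkl","wb"))
# head masks
def mask(d,x0,x1,y0,y1):
    m=np.zeros(d["frame"].shape[:2],bool);f=d["frame"];m[y0:y1,x0:x1]=(f.max(2)<75)[y0:y1,x0:x1]
    n,l,st,_=cv2.connectedComponentsWithStats(m.astype(np.uint8));i=1+np.argmax(st[1:,4]);print(st[i]);return l==i
MT=mask(T,244,268,212,236);MS=mask(S,274,299,203,232)
def cub(p):
    c,s=np.cos(p[2]),np.sin(p[2])
    return [[p[0]+c*a-s*b,p[1]+s*a+c*b,z] for a in(-.012,.012) for b in(-.012,.012) for z in(.113,.143)]
def ren(d,P):
    h=cv2.convexHull(np.array([proj(d,q) for q in P],np.float32)).reshape(-1,2)
    im=np.zeros((400,640),np.uint8);cv2.fillConvexPoly(im,np.round((h)*256).astype(np.int32),255,cv2.LINE_AA,8);return im/255.
def cost(p):
    return sum(np.abs(cv2.GaussianBlur(ren(d,[np.array(q)+o for q in cub(p)]),(0,0),1)-cv2.GaussianBlur(m*1.,(0,0),1)).sum() for d,m,o in((T,MT,0),(S,MS,r.x[4:7])))
best=min((minimize(cost,[.478,.107,a],method='Nelder-Mead',options=dict(initial_simplex=[[.478,.107,a],[.484,.107,a],[.478,.113,a],[.478,.107,a+.2]])) for a in(-.6,-.2,.2,.6)),key=lambda q:q.fun)
print(best.x,best.fun)
# rack corner clicks top z=.059
a=lambda x,y:atz(T,210+x/5-.5,205+y/5-.5,.059)
print(a(65,42),a(297,92),a(275,195),a(42,150))
E
```

```text
[ 4.943e-01 -1.948e-01 -2.928e-01  4.700e-03  1.000e-03  3.000e-04
 -1.400e-03]
[[0.3, -1.2], [-0.4, 0.2], [0.7, 0.2], [0.9, 0.4], [-0.3, -0.0], [-0.9, 0.3], [-0.2, -0.1], [0.0, -0.3], [-0.4, 0.6], [-0.5, 0.1], [0.5, -0.7], [-0.2, -0.9], [0.3, 0.2], [-0.4, -0.3], [0.9, -0.4], [0.1, 5.0]]
[248 216  14  13 143]
[278 207  17  21 289]
[0.47889008 0.10866413 0.65934599] 121.40053826690325
[0.50631418 0.1958007  0.059     ] [0.48535854 0.08431031 0.059     ] [0.43629592 0.09237754 0.059     ] [0.45455519 0.2030594  0.059     ]
```

```bash
python3 - <<'E'
from h import *
import pickle
from scipy.optimize import minimize
T=pickle.load(open("top0.pkl","rb"));S=pickle.load(open("scene0.pkl","rb"));g=pickle.load(open("g.pkl","rb"))
def mask(d,x0,x1,y0,y1):
    m=np.zeros(d["frame"].shape[:2]);m[y0:y1,x0:x1]=np.clip((140-d["frame"].max(2).astype(float))/100,0,1)[y0:y1,x0:x1]
    return m
MT=mask(T,246,264,213,230);MS=mask(S,274,299,203,231)
def cub(p):
    c,s=np.cos(p[2]),np.sin(p[2])
    return np.array([[p[0]+c*a-s*b,p[1]+s*a+c*b,z] for a in(-.012,.012) for b in(-.012,.012) for z in(.113,.143)])
def ren(d,P):
    h=cv2.convexHull(np.array([proj(d,q) for q in P],np.float32)).reshape(-1,2)
    im=np.zeros((400,640),np.uint8);cv2.fillConvexPoly(im,np.round(h*256).astype(np.int32),255,cv2.LINE_AA,8);return cv2.GaussianBlur(im/255.,(0,0),.7)
def cost(p,w=(1,1),o=g[4:7]): return sum(q*((ren(d,cub(p)+o_)-m)**2).sum() for d,m,o_,q in((T,MT,0,w[0]),(S,MS,o,w[1])))
for w in((1,1),(1,0),(0,1)):
  for a in np.arange(-.8,.75,.2):
    r=minimize(lambda q:cost([q[0],q[1],a],w),[.478,.107],method='Nelder-Mead',options=dict(initial_simplex=[[.478,.107],[.484,.107],[.478,.113]]))
    print(w,round(a,2),r.x.round(4),round(r.fun,1))
a=cv2.resize(T["frame"][205:240,235:275],(800,700),interpolation=0)[:600]
b=cv2.resize(S["frame"][200:245,265:310],(600,600),interpolation=0)
cv2.imwrite("pics/c3.png",cv2.resize(np.hstack([a,b]),(800,342),interpolation=3)[:,:,::-1])
E
```

```text
(1, 1) -0.8 [0.4781 0.1089] 80.4
(1, 1) -0.6 [0.4782 0.1092] 83.9
(1, 1) -0.4 [0.4783 0.1089] 81.0
(1, 1) -0.2 [0.478  0.1087] 84.1
(1, 1) -0.0 [0.4776 0.1086] 85.5
(1, 1) 0.2 [0.4777 0.1083] 81.6
(1, 1) 0.4 [0.4781 0.1088] 75.9
(1, 1) 0.6 [0.4779 0.1089] 71.7
(1, 0) -0.8 [0.4769 0.1071] 31.3
(1, 0) -0.6 [0.4766 0.1075] 33.3
(1, 0) -0.4 [0.4769 0.1075] 32.9
(1, 0) -0.2 [0.4775 0.1081] 29.5
(1, 0) -0.0 [0.4771 0.1078] 25.7
(1, 0) 0.2 [0.477  0.1077] 22.5
(1, 0) 0.4 [0.4766 0.1074] 23.6
(1, 0) 0.6 [0.4767 0.1074] 27.9
(0, 1) -0.8 [0.4791 0.1085] 43.1
(0, 1) -0.6 [0.4783 0.1093] 46.0
(0, 1) -0.4 [0.4788 0.1092] 45.2
(0, 1) -0.2 [0.4785 0.1091] 52.2
(0, 1) -0.0 [0.4799 0.1083] 58.0
(0, 1) 0.2 [0.4805 0.1078] 56.1
(0, 1) 0.4 [0.4795 0.1077] 47.8
(0, 1) 0.6 [0.4786 0.1089] 39.0
```

View pics/c3.png

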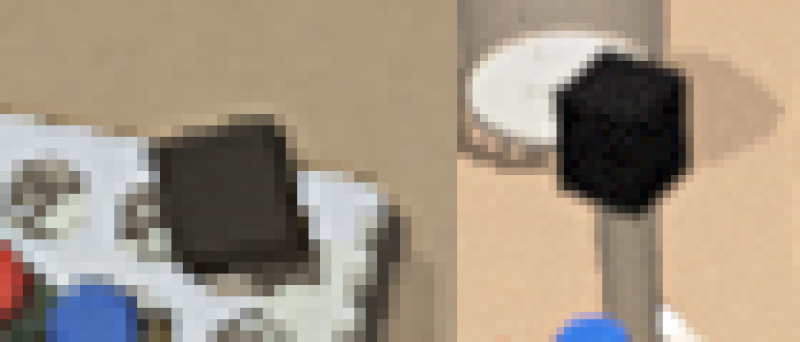

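The crop shows the head's top face at about (155,140)-(277,120), which gives yaw ≈ 0.2–0.25. The head is at about (0.477, 0.108). Now moving above it.

>>> servo_tool(plan=[[0, 0, -6, 0, 0, 0.035, 87], [0, 0, -6, 0, 0, 0.035, 87], [0, 0, -6, 0, 0, 0.035, 87], [0, 0, -6, 0, 0, 0.035, 87], [0, 0, -6, 0, 0, 0.035, 87]])

```text
t: 0.52
ee_pos: [0.2564, -0.5696, 0.2522]
orientation: [-0.123, 0.992, 0.001, -0.0]
wrist_force: [-0.4, -1.2, 0.5]
finger_gap: 0.087
finger_force: 0.0
```

>>> servo_tool(plan=[[-19, 30, 0, 0, 0, 0, 87], [-19, 30, 0, 0, 0, 0, 87], [-19, 30, 0, 0, 0, 0, 87], [-19, 30, 0, 0, 0, 0, 87], [-19, 30, 0, 0, 0, 0, 87]])

```text
t: 0.93
ee_pos: [0.3117, -0.3995, 0.252]
orientation: [-0.123, 0.992, 0.0, -0.0]
wrist_force: [1.0, -0.5, 1.0]
finger_gap: 0.0868
finger_force: 0.0
```

>>> servo_tool(plan=[[-19, 30, 0, 0, 0, 0, 87], [-19, 30, 0, 0, 0, 0, 87], [-19, 30, 0, 0, 0, 0, 87], [-19, 30, 0, 0, 0, 0, 87], [-19, 30, 0, 0, 0, 0, 87]])

```text
t: 1.35
ee_pos: [0.3669, -0.2308, 0.2523]
orientation: [-0.123, 0.992, 0.0, -0.0]
wrist_force: [0.2, -0.5, -0.7]
finger_gap: 0.0868
finger_force: 0.0
```

>>> servo_tool(plan=[[-19, 30, 0, 0, 0, 0, 87], [-19, 30, 0, 0, 0, 0, 87], [-19, 30, 0, 0, 0, 0, 87], [-19, 30, 0, 0, 0, 0, 87], [-19, 30, 0, 0, 0, 0, 87]])

```text
t: 1.77
ee_pos: [0.4222, -0.062, 0.2525]
orientation: [-0.124, 0.992, 0.0, 0.0]
wrist_force: [0.7, 0.5, -0.4]
finger_gap: 0.0871
finger_force: 0.0
```

>>> servo_tool(plan=[[-19, 30, 0, 0, 0, 0, 87], [-19, 30, 0, 0, 0, 0, 87], [-19, 30, 0, 0, 0, 0, 87], [-19, 30, 0, 0, 0, 0, 87], [0, 0, 0, 0, 0, 0, 87]])

```text
t: 2.18
ee_pos: [0.4683, 0.0756, 0.252]
orientation: [-0.126, 0.992, 0.0, 0.0]
wrist_force: [-0.6, 0.1, -0.2]
finger_gap: 0.0873
finger_force: 0.0
```

>>> servo_tool(plan=[[-5.5, 10, 0, 0, 0, 0, 87], [-5.5, 10, 0, 0, 0, 0, 87], [-5.6, 9, 0, 0, 0, 0, 87], [0, 0, 20, 0, 0, 0, 87], [0, 0, 25, 0, 0, 0, 87]])

```text
t: 2.6
ee_pos: [0.4773, 0.1045, 0.2089]
orientation: [-0.124, 0.992, 0.001, 0.003]
wrist_force: [-0.4, 0.7, -0.2]
finger_gap: 0.0873
finger_force: 0.0
```

>>> servo_tool(plan=[[0, 0, 25, 0, 0, 0, 87], [0, 0, 25, 0, 0, 0, 87], [0, 0, 25, 0, 0, 0, 87], [0, 0, 15, 0, 0, 0, 87], [0, 0, 7, 0, 0, 0, 87]])

```text
t: 3.02
ee_pos: [0.4743, 0.1025, 0.1083]
orientation: [-0.123, 0.992, -0.001, -0.002]
wrist_force: [0.5, -0.2, 0.6]
finger_gap: 0.087
finger_force: 0.0
```

```bash
python3 - <<'E'
from h import *
t=viewer.get_image("top");s=viewer.get_image("scene")
a=cv2.resize(t["frame"][190:290,205:305],(400,400),interpolation=2)
b=cv2.resize(s["frame"][180:280,235:335],(400,400),interpolation=2)
cv2.imwrite("pics/p6.png",np.hstack([a,b])[:,:,::-1]);print(bot.state()["ee_pos"])
E
```

```text
[0.47517863 0.10290861 0.1096393 ]
```

View pics/p6.png

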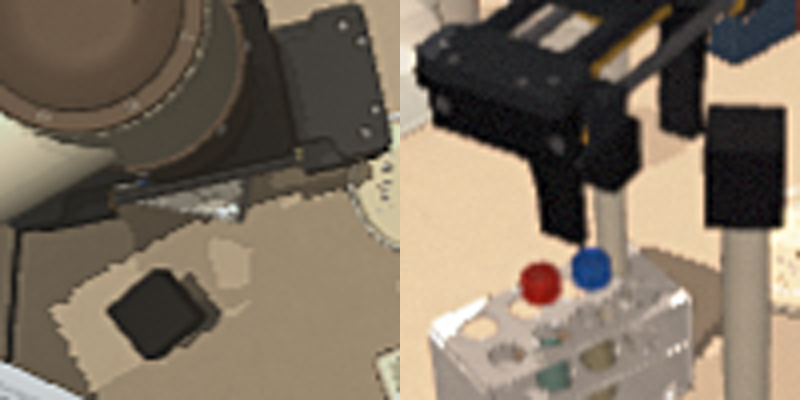

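The head (crop 615,145) stands between the open fingers, and nothing else is between them. I'll correct the small offset and close.

>>> servo_tool(plan=[[-1.5, 2.3, 0, 0, 0, 0, 87], [-1.5, 2.3, 0, 0, 0, 0, 87], [0, 0, 0, 0, 0, 0, 50], [0, 0, 0, 0, 0, 0, 30], [0, 0, 0, 0, 0, 0, 20]])

```text
t: 3.53
ee_pos: [0.4777, 0.1088, 0.1112]
orientation: [-0.124, 0.992, 0.0, 0.001]
wrist_force: [-0.1, 0.6, 0.8]
finger_gap: 0.0744
finger_force: 0.0
```

>>> servo_tool(plan=[[0, 0, 0, 0, 0, 0, 10], [0, 0, 0, 0, 0, 0, 10], [0, 0, 0, 0, 0, 0, 10], [0, 0, 0, 0, 0, 0, 10], [0, 0, 0, 0, 0, 0, 10]])

```text
t: 3.95
ee_pos: [0.4774, 0.1086, 0.1105]
orientation: [-0.124, 0.992, -0.0, -0.0]
wrist_force: [0.4, 0.5, -0.8]
finger_gap: 0.0417
finger_force: 0.0
```

>>> servo_tool(plan=[[0, 0, 0, 0, 0, 0, 10], [0, 0, 0, 0, 0, 0, 10], [0, 0, 0, 0, 0, 0, 10], [0, 0, 0, 0, 0, 0, 10], [0, 0, 0, 0, 0, 0, 10]])

```text
t: 4.37
ee_pos: [0.4774, 0.1086, 0.1105]
orientation: [-0.124, 0.992, -0.0, -0.0]
wrist_force: [0.5, -1.2, -0.5]
finger_gap: 0.0236
finger_force: 30.0
```

>>> servo_tool(plan=[[0, 0, -8, 0, 0, 0, 10], [0, 0, -15, 0, 0, 0, 10], [0, 0, -20, 0, 0, 0, 10], [0, 0, -25, 0, 0, 0, 10], [0, 0, -25, 0, 0, 0, 10]])

```text
t: 4.78
ee_pos: [0.477, 0.1083, 0.2047]
orientation: [-0.124, 0.992, -0.0, -0.0]
wrist_force: [0.5, 0.5, -1.0]
finger_gap: 0.0238
finger_force: 30.0
```

>>> servo_tool(plan=[[0, 0, -20, 0, 0, 0, 10], [0, 0, -12, 0, 0, 0, 10], [0, 0, -5, 0, 0, 0, 10], [0, 0, 0, 0, 0, 0, 10], [0, 0, 0, 0, 0, 0, 10]])

```text
t: 5.2
ee_pos: [0.4769, 0.1084, 0.2401]
orientation: [-0.123, 0.992, 0.0, -0.0]
wrist_force: [0.4, 0.3, -1.3]
finger_gap: 0.0241
finger_force: 30.0
```

>>> servo_tool(plan=[[3.6, -20, 0, 0, 0, 0, 10], [3.6, -20, 0, 0, 0, 0, 10], [3.6, -20, 0, 0, 0, 0, 10], [3.6, -20, 0, 0, 0, 0, 10], [3.6, -20, 0, 0, 0, 0, 10]])

```text
t: 5.62
ee_pos: [0.4836, 0.0062, 0.239]
orientation: [-0.124, 0.992, -0.0, -0.002]
wrist_force: [1.0, -0.2, -1.0]
finger_gap: 0.0235
finger_force: 30.0
```

>>> servo_tool(plan=[[3.6, -20, 0, 0, 0, 0, 10], [3.6, -20, 0, 0, 0, 0, 10], [3.6, -20, 0, 0, 0, 0, 10], [3.6, -20, 0, 0, 0, 0, 10], [3.6, -20, 0, 0, 0, 0, 10]])

```text
t: 6.03
ee_pos: [0.4907, -0.0952, 0.2389]
orientation: [-0.124, 0.992, 0.0, -0.002]
wrist_force: [0.7, -0.0, -1.0]
finger_gap: 0.0234
finger_force: 30.0
```

>>> servo_tool(plan=[[3.6, -20, 0, 0, 0, 0, 10], [3.6, -20, 0, 0, 0, 0, 10], [3.6, -20, 0, 0, 0, 0, 10], [3.6, -20, 0, 0, 0, 0, 10], [3.6, -20, 0, 0, 0, 0, 10]])

```text
t: 6.45
ee_pos: [0.4978, -0.1964, 0.2388]
orientation: [-0.123, 0.992, 0.001, -0.002]
wrist_force: [0.9, 0.4, -0.5]
finger_gap: 0.0238
finger_force: 30.0
```

>>> servo_tool(plan=[[0, 0, 0, 0, 0, 0.1, 10], [0, 0, 0, 0, 0, 0.11, 10], [0, 0, 0, 0, 0, 0.11, 10], [0, 0, 0, 0, 0, 0.11, 10], [0, 0, 0, 0, 0, 0.11, 10]])

```text
t: 6.87
ee_pos: [0.4978, -0.1955, 0.2387]
orientation: [0.149, 0.989, 0.0, -0.002]
wrist_force: [-0.3, 0.3, 0.2]
finger_gap: 0.0243
finger_force: 30.0
```

>>> servo_tool(plan=[[0, 0, 0, 0, 0, 0, 10], [0, 0, 0, 0, 0, 0, 10], [0, 0, 0, 0, 0, 0, 10], [0, 0, 0, 0, 0, 0, 10], [0, 0, 0, 0, 0, 0, 10]])

```text
t: 7.28
ee_pos: [0.4985, -0.1955, 0.2403]
orientation: [0.145, 0.989, 0.0, -0.0]
wrist_force: [-0.6, -0.6, -1.4]
finger_gap: 0.0238
finger_force: 30.0
```

```bash
python3 - <<'E'
from h import *
import pickle
t=viewer.get_image("top");s=viewer.get_image("scene")
pickle.dump((t,s),open("v1.pkl","wb"))
a=cv2.resize(t["frame"][160:260,340:440],(400,600)[:1]*2,interpolation=2)
b=cv2.resize(s["frame"][95:225,330:430],(400,520),interpolation=2)
cv2.imwrite("pics/p7.png",np.hstack([np.vstack([a,np.zeros((120,400,3),np.uint8)]),b])[:,:,::-1])
st=bot.state();print(st["ee_pos"],st["orientation"],st["wrist_force"],st["ft_torque"],st["finger_gap"])
E
```

```text
[ 0.49858184 -0.19546756  0.2405053 ] [ 1.45270816e-01  9.89391929e-01  1.44557052e-05 -4.16322950e-05] [ 0.41079141 -0.95318535 -1.2930981 ] [-0.01010656 -0.04964531  0.04723931] 0.023759773861254704
```

View pics/p7.png

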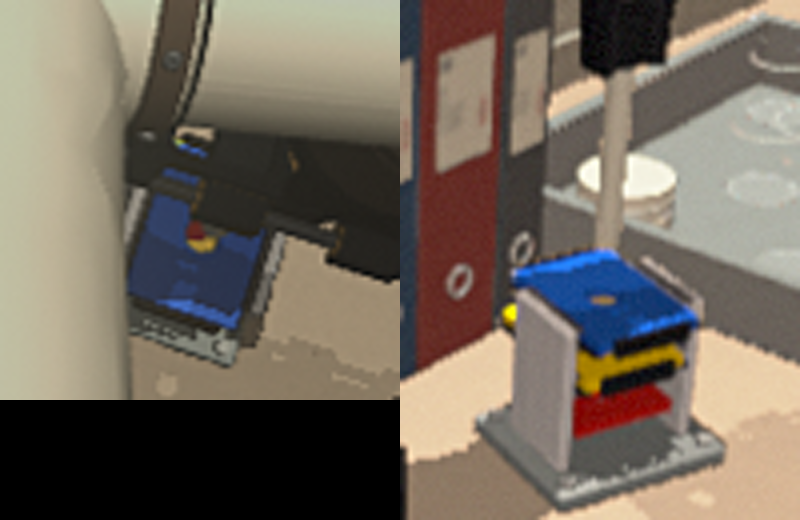

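```bash
python3 - <<'E'
from h import *
import pickle
t,s=pickle.load(open("v1.pkl","rb"));g=pickle.load(open("g.pkl","rb"));T=pickle.load(open("top0.pkl","rb"))
p=np.array([.4986,-.1955])
for z in(.134,.16,.2,.24):print(z,proj(s,[*p,z]+g[4:7]).round(1))
G=cv2.cvtColor(s["frame"],cv2.COLOR_RGB2GRAY).astype(int)
for v in range(112,162,4): print(v,G[v,374:394])
# hole details in top0: yellow/red
f=T["frame"]; 
for v in range(213,224): print(v,[tuple(int(c)//10 for c in q) for q in f[v,385:396]])
print([proj(T,[.4943+.957*.0047,-.1948-.289*.0047,.102])])
E
```

```text
0.134 [381.6 156.1]
0.16 [382.4 145.7]
0.2 [383.7 129.1]
0.24 [385.1 111.8]
112 [105  94  68  50  19  14   3   8  19  43  79  89  91  95 135 187 206 201
 189 187]
116 [208 206 206 209 209 210 198 145 131 143 153 159 150 145 143 136 134 105
  92  89]
120 [198 193 179 176 175 167 156 129 133 148 155 153 151 126  93  91  91  94
  94  91]
124 [110 105  84  90  89  92  99 124 142 152 155 153 149 133  91  89  93  92
  93  91]
128 [ 91  93  96  91  93  94 101 129 144 152 154 153 146 136  93  91  92  92
  88  91]
132 [ 92  94  90  89  87  99 126 134 151 152 155 147 121  94 111 139 150 169
 176 177]
136 [115 193 240 248 250 241 128 134 152 155 150 142 181 249 244 242 241 241
 243 241]
140 [125 194 241 248 247 239 138 141 153 153 147 159 225 246 243 242 241 241
 240 241]
144 [160 163 152 141 142 135 135 148 152 154 143 152 209 213 210 207 197 174
 156 152]
148 [ 93  90  94 118 131 133 143 153 155 152 142 149 180 184 180 175 168 156
 144 150]
152 [ 99  97  98  97 105 140 151 149 153 145 136 127  96 103 117 139 143 165
 170 177]
156 [ 97 101 102  88 113 139 156 150 150 137 115  92  97 101  97  9
[... 984 characters left out ...]
), (11, 5, 4), (12, 9, 4), (12, 10, 5), (13, 11, 4), (7, 6, 4), (4, 7, 15)]
220 [(6, 10, 19), (11, 13, 14), (19, 18, 7), (20, 20, 7), (19, 19, 7), (20, 19, 8), (17, 16, 6), (17, 13, 5), (13, 10, 4), (6, 6, 8), (5, 9, 17)]
221 [(6, 10, 18), (7, 11, 18), (13, 15, 13), (20, 21, 8), (22, 22, 8), (21, 22, 8), (19, 17, 6), (18, 14, 5), (11, 9, 5), (5, 8, 14), (6, 10, 18)]
222 [(6, 10, 18), (6, 10, 19), (6, 10, 18), (10, 13, 14), (16, 18, 9), (16, 16, 5), (13, 11, 5), (12, 11, 6), (8, 9, 12), (5, 9, 17), (6, 10, 18)]
223 [(6, 10, 18), (6, 10, 18), (6, 10, 18), (6, 10, 18), (8, 11, 17), (8, 10, 17), (6, 9, 17), (6, 10, 17), (6, 10, 18), (6, 10, 18), (6, 10, 18)]
[array([390.10147603, 218.01081354])]
```

```bash
python3 - <<'E'
from h import *
import pickle
t,s=pickle.load(open("v1.pkl","rb"));g=pickle.load(open("g.pkl","rb"));T=pickle.load(open("top0.pkl","rb"))
c,si=np.cos(g[2]),np.sin(g[2]);Rg=np.array([[c,-si],[si,c]])
L=lambda p:(Rg.T@(p[:2]-g[:2])*1000).round(1)
print("blue hole top",L(atz(T,390,218.2,.102)),"scene0",[L(atz({**s,"xyz":s["xyz"]-g[4:7]},u,v,.102)) for u,v in((380.4,169.9),(380.6,168.6))])
for u,v in((388,219.6),(390,219.3),(391.5,218),(392,216.5)): print("yellow edge",L(atz(T,u,v,.072)))
print("tool",L(np.array([.4986,-.1955])))
E
```

```text
blue hole top [4.2 0.1] scene0 [array([-0.7,  4.5]), array([4.1, 0.7])]
yellow edge [ 5.5 -1.4]
yellow edge [ 7.7 -5.8]
yellow edge [11.8 -8.3]
yellow edge [15.6 -8.4]
tool [4.3 0.6]
```

The rod is vertical and lines up. In gauge x, the blue hole is at about +4.2 mm and the yellow at about +14.5 mm. Going down through blue.

>>> servo_tool(plan=[[0, -0.3, 7, 0, 0, 0, 10], [0, -0.3, 7, 0, 0, 0, 10], [0, 0, 6, 0, 0, 0, 10], [0, 0, 4, 0, 0, 0, 10], [0, 0, 2, 0, 0, 0, 10]])

```text
t: 7.8
ee_pos: [0.4979, -0.196, 0.2133]
orientation: [0.146, 0.989, 0.0, -0.001]
wrist_force: [-0.2, 0.2, -0.5]
finger_gap: 0.0236
finger_force: 30.0
```

>>> servo_tool(plan=[[0, 0, 1, 0, 0, 0, 10], [0, 0, 1, 0, 0, 0, 10], [0, 0, 1, 0, 0, 0, 10], [0, 0, 1, 0, 0, 0, 10], [0, 0, 1, 0, 0, 0, 10]])

```text
t: 8.22
ee_pos: [0.4986, -0.1961, 0.2097]
orientation: [0.146, 0.989, 0.0, 0.0]
wrist_force: [0.5, 1.0, -0.2]
finger_gap: 0.0237
finger_force: 30.0
```

>>> servo_tool(plan=[[0, 0, 1, 0, 0, 0, 10], [0, 0, 1, 0, 0, 0, 10], [0, 0, 1, 0, 0, 0, 10], [0, 0, 0, 0, 0, 0, 10], [0, 0, 0, 0, 0, 0, 10]])

```text
t: 8.63
ee_pos: [0.4984, -0.1961, 0.2065]
orientation: [0.146, 0.989, -0.0, -0.0]
wrist_force: [-0.2, -0.3, -1.1]
finger_gap: 0.0234
finger_force: 30.0
```

>>> servo_tool(plan=[[0, 0, 1, 0, 0, 0, 10], [0, 0, 1, 0, 0, 0, 10], [0, 0, 1, 0, 0, 0, 10], [0, 0, 1, 0, 0, 0, 10], [0, 0, 1, 0, 0, 0, 10]])

```text
t: 9.05
ee_pos: [0.4984, -0.1961, 0.2014]
orientation: [0.146, 0.989, 0.0, -0.0]
wrist_force: [-0.7, 0.3, -1.5]
finger_gap: 0.024
finger_force: 30.0
```

>>> servo_tool(plan=[[0, 0, 1, 0, 0, 0, 10], [0, 0, 1, 0, 0, 0, 10], [0, 0, 1, 0, 0, 0, 10], [0, 0, 1, 0, 0, 0, 10], [0, 0, 1, 0, 0, 0, 10]])

```text
t: 9.47
ee_pos: [0.4985, -0.1961, 0.1965]
orientation: [0.146, 0.989, 0.0, 0.0]
wrist_force: [0.4, 0.3, -0.2]
finger_gap: 0.0235
finger_force: 30.0
```

>>> servo_tool(plan=[[0, 0, 2, 0, 0, 0, 10], [0, 0, 2, 0, 0, 0, 10], [0, 0, 1, 0, 0, 0, 10], [0, 0, 1, 0, 0, 0, 10], [0, 0, 0, 0, 0, 0, 10]])

```text
t: 9.88
ee_pos: [0.4983, -0.196, 0.1903]
orientation: [0.146, 0.989, 0.0, -0.0]
wrist_force: [0.4, 0.3, -0.8]
finger_gap: 0.0236
finger_force: 30.0
```

>>> servo_tool(plan=[[-1, 0, 0, 0, 0, 0, 10], [-1, 0, 0, 0, 0, 0, 10], [-1, 0, 0, 0, 0, 0, 10], [-1, 0, 0, 0, 0, 0, 10], [-1, 0, 0, 0, 0, 0, 10]])

```text
t: 10.3
ee_pos: [0.5024, -0.1974, 0.1903]
orientation: [0.146, 0.989, 0.0, -0.001]
wrist_force: [-1.8, 1.2, 0.1]
finger_gap: 0.0238
finger_force: 30.0
```

>>> servo_tool(plan=[[-1, 0, 0, 0, 0, 0, 10], [-1, 0, 0, 0, 0, 0, 10], [-1, 0, 0, 0, 0, 0, 10], [-1, 0, 0, 0, 0, 0, 10], [-1, 0, 0, 0, 0, 0, 10]])

```text
t: 10.72
ee_pos: [0.5079, -0.1991, 0.1905]
orientation: [0.146, 0.989, -0.0, -0.0]
wrist_force: [-1.6, 0.7, -0.4]
finger_gap: 0.0237
finger_force: 30.0
```

>>> servo_tool(plan=[[0, 0, 1, 0, 0, 0, 10], [0, 0, 1, 0, 0, 0, 10], [0, 0, 1, 0, 0, 0, 10], [0, 0, 1, 0, 0, 0, 10], [0, 0, 1, 0, 0, 0, 10]])

```text
t: 11.13
ee_pos: [0.5082, -0.1989, 0.1855]
orientation: [0.146, 0.989, 0.0, 0.0]
wrist_force: [-1.2, 1.5, -0.0]
finger_gap: 0.0241
finger_force: 30.0
```

>>> servo_tool(plan=[[0, 0, 1, 0, 0, 0, 10], [0, 0, 1, 0, 0, 0, 10], [0, 0, 1, 0, 0, 0, 10], [0, 0, 1, 0, 0, 0, 10], [0, 0, 1, 0, 0, 0, 10]])

```text
t: 11.55
ee_pos: [0.5081, -0.199, 0.1805]
orientation: [0.146, 0.989, 0.0, 0.0]
wrist_force: [-1.9, 0.1, -0.7]
finger_gap: 0.0239
finger_force: 30.0
```

>>> servo_tool(plan=[[0, 0, 1, 0, 0, 0, 10], [0, 0, 1, 0, 0, 0, 10], [0, 0, 1, 0, 0, 0, 10], [0, 0, 1, 0, 0, 0, 10], [0, 0, 0, 0, 0, 0, 10]])

```text
t: 11.97
ee_pos: [0.5081, -0.1989, 0.1763]
orientation: [0.146, 0.989, 0.0, -0.0]
wrist_force: [-1.8, 0.1, 0.3]
finger_gap: 0.0236
finger_force: 30.0
```

>>> servo_tool(plan=[[0, 0, 1, 0, 0, 0, 10], [0, 0, 1, 0, 0, 0, 10], [0, 0, 0, 0, 0, 0, 10], [0, 0, 0, 0, 0, 0, 10], [0, 0, 0, 0, 0, 0, 10]])

```text
t: 12.38
ee_pos: [0.508, -0.1989, 0.1745]
orientation: [0.146, 0.989, 0.0, -0.0]
wrist_force: [-0.2, -0.1, -1.1]
finger_gap: 0.0234
finger_force: 30.0
```

>>> servo_tool(plan=[[0, 0, 1, 0, 0, 0, 10], [0, 0, 0, 0, 0, 0, 10], [0, 0, 0, 0, 0, 0, 10], [0, 0, 0, 0, 0, 0, 10], [0, 0, 0, 0, 0, 0, 10]])

```text
t: 12.8
ee_pos: [0.508, -0.199, 0.1735]
orientation: [0.146, 0.989, 0.0, 0.0]
wrist_force: [-2.0, 0.4, -0.8]
finger_gap: 0.0238
finger_force: 30.0
```

>>> servo_tool(plan=[[0, 0, 1, 0, 0, 0, 10], [0, 0, 1, 0, 0, 0, 10], [0, 0, 1, 0, 0, 0, 10], [0, 0, 0, 0, 0, 0, 10], [0, 0, 0, 0, 0, 0, 10]])

```text
t: 13.22
ee_pos: [0.508, -0.1989, 0.1704]
orientation: [0.146, 0.989, 0.0, -0.0]
wrist_force: [-1.2, -0.7, -0.6]
finger_gap: 0.0238
finger_force: 30.0
```

>>> servo_tool(plan=[[0, 0, 1, 0, 0, 0, 10], [0, 0, 1, 0, 0, 0, 10], [0, 0, 1, 0, 0, 0, 10], [0, 0, 1, 0, 0, 0, 10], [0, 0, 1, 0, 0, 0, 10]])

```text
t: 13.63
ee_pos: [0.508, -0.199, 0.1655]
orientation: [0.146, 0.989, 0.0, 0.0]
wrist_force: [-1.5, 0.2, 0.3]
finger_gap: 0.0237
finger_force: 30.0
```

>>> servo_tool(plan=[[0, 0, 1, 0, 0, 0, 10], [0, 0, 1, 0, 0, 0, 10], [0, 0, 1, 0, 0, 0, 10], [0, 0, 1, 0, 0, 0, 10], [0, 0, 1, 0, 0, 0, 10]])

```text
t: 14.05
ee_pos: [0.508, -0.199, 0.1604]
orientation: [0.146, 0.989, -0.0, -0.0]
wrist_force: [-0.9, 0.1, 0.6]
finger_gap: 0.0237
finger_force: 30.0
```

>>> servo_tool(plan=[[1, 0, 0, 0, 0, 0, 10], [1, 0, 0, 0, 0, 0, 10], [1, 0, 0, 0, 0, 0, 10], [1, 0, 0, 0, 0, 0, 10], [1, 0, 0, 0, 0, 0, 10]])

```text
t: 14.47
ee_pos: [0.5044, -0.1977, 0.1609]
orientation: [0.145, 0.989, -0.0, 0.002]
wrist_force: [2.1, -1.1, -2.8]
finger_gap: 0.0242
finger_force: 30.0
```

>>> servo_tool(plan=[[1, 0, 0, 0, 0, 0, 10], [1, 0, 0, 0, 0, 0, 10], [1, 0, 0, 0, 0, 0, 10], [1, 0, 0, 0, 0, 0, 10], [1, 0, 0, 0, 0, 0, 10]])

```text
t: 14.88
ee_pos: [0.4995, -0.1962, 0.161]
orientation: [0.145, 0.989, -0.0, 0.001]
wrist_force: [3.1, -0.8, -2.1]
finger_gap: 0.0239
finger_force: 30.0
```

>>> servo_tool(plan=[[1, 0, 0, 0, 0, 0, 10], [1, 0, 0, 0, 0, 0, 10], [1, 0, 0, 0, 0, 0, 10], [1, 0, 0, 0, 0, 0, 10], [0.3, 0, 0, 0, 0, 0, 10]])

```text
t: 15.3
ee_pos: [0.4945, -0.1948, 0.1608]
orientation: [0.146, 0.989, 0.0, 0.0]
wrist_force: [3.3, -0.7, 0.1]
finger_gap: 0.0239
finger_force: 30.0
```

>>> servo_tool(plan=[[0, 0, 2, 0, 0, 0, 10], [0, 0, 2, 0, 0, 0, 10], [0, 0, 2, 0, 0, 0, 10], [0, 0, 2, 0, 0, 0, 10], [0, 0, 2, 0, 0, 0, 10]])

```text
t: 15.72
ee_pos: [0.4947, -0.195, 0.1507]
orientation: [0.146, 0.989, -0.0, 0.0]
wrist_force: [3.6, -1.4, 2.1]
finger_gap: 0.0235
finger_force: 30.0
```

>>> servo_tool(plan=[[0, 0, 1, 0, 0, 0, 10], [0, 0, 1, 0, 0, 0, 10], [0, 0, 1, 0, 0, 0, 10], [0, 0, 1, 0, 0, 0, 10], [0, 0, 0, 0, 0, 0, 10]])

```text
t: 16.13
ee_pos: [0.4942, -0.1948, 0.1463]
orientation: [0.146, 0.989, 0.0, -0.0]
wrist_force: [4.3, -1.0, 1.7]
finger_gap: 0.0239
finger_force: 30.0
```

>>> servo_tool(plan=[[0, 0, 1, 0, 0, 0, 10], [0, 0, 1, 0, 0, 0, 10], [0, 0, 1, 0, 0, 0, 10], [0, 0, 0, 0, 0, 0, 10], [0, 0, 0, 0, 0, 0, 10]])

```text
t: 16.55
ee_pos: [0.4944, -0.1948, 0.1436]
orientation: [0.146, 0.989, -0.0, 0.0]
wrist_force: [3.9, -0.9, 2.6]
finger_gap: 0.0238
finger_force: 30.0
```

>>> servo_tool(plan=[[0, 0, 1, 0, 0, 0, 10], [0, 0, 1, 0, 0, 0, 10], [0, 0, 0, 0, 0, 0, 10], [0, 0, 0, 0, 0, 0, 10], [0, 0, 0, 0, 0, 0, 10]])

```text
t: 16.97
ee_pos: [0.4944, -0.1949, 0.1418]
orientation: [0.146, 0.989, -0.0, 0.0]
wrist_force: [3.0, -0.4, 4.6]
finger_gap: 0.0238
finger_force: 30.0
```

>>> servo_tool(plan=[[0, 0, 1, 0, 0, 0, 10], [0, 0, 1, 0, 0, 0, 10], [0, 0, 0, 0, 0, 0, 10], [0, 0, 0, 0, 0, 0, 10], [0, 0, 0, 0, 0, 0, 10]])

```text
t: 17.38
ee_pos: [0.4945, -0.1949, 0.1401]
orientation: [0.145, 0.989, -0.0, 0.0]
wrist_force: [2.8, 0.2, 6.7]
finger_gap: 0.0238
finger_force: 30.0
```

```bash
python3 - <<'E'
from h import *
F=[]
for i in range(6):
    viewer.get_image("scene");s=bot.state();F.append(np.r_[s["wrist_force"],s["ft_torque"]])
print(np.mean(F,0).round(2),np.std(F,0).round(2),s["ee_pos"],s["t"])
E
```

```text
[ 2.89 -1.05  6.61 -0.3  -1.04 -0.02] [0.42 0.38 0.81 0.01 0.02 0.02] [ 0.49454498 -0.19493215  0.14011267] 17.6833
```

>>> servo_tool(plan=[[0, 0, 1, 0, 0, 0, 10], [0, 0, 0.8, 0, 0, 0, 10], [0, 0, 0, 0, 0, 0, 10], [0, 0, 0, 0, 0, 0, 10], [0, 0, 0, 0, 0, 0, 10]])

```text
t: 18.1
ee_pos: [0.4946, -0.195, 0.1387]
orientation: [0.145, 0.989, -0.0, 0.0]
wrist_force: [2.7, -1.0, 8.7]
finger_gap: 0.0239
finger_force: 30.0
```

```bash
python3 - <<'E'
from h import *
F=[]
for i in range(6):
    s0=viewer.get_image("scene");s=bot.state();F.append(np.r_[s["wrist_force"],s["ft_torque"]])
print(np.mean(F,0).round(2),s["ee_pos"],s["t"])
t=viewer.get_image("top")
a=cv2.resize(s0["frame"][110:225,340:440],(600,690)[:1]+(600,),interpolation=2)
cv2.imwrite("pics/p8.png",a[:,:,::-1])
E
```

```text
[ 2.58 -0.38  8.1  -0.22 -0.91  0.01] [ 0.49465881 -0.19498517  0.1386868 ] 18.4
```

View pics/p8.png

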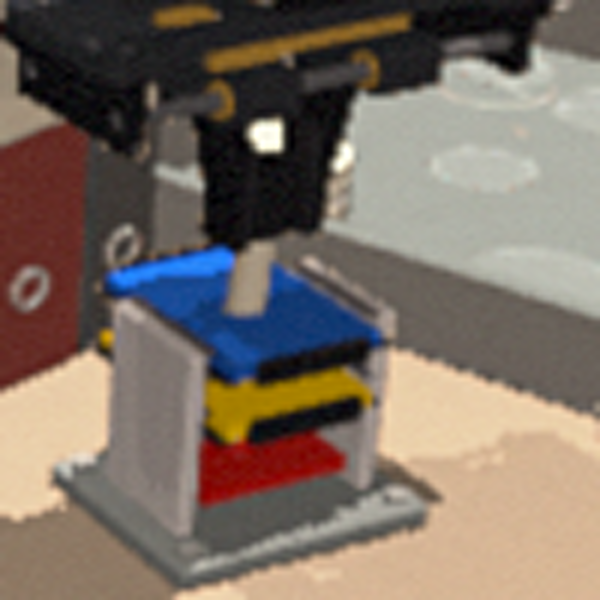

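The core passes through all three rings (blue at crop 245,300) and the red ring is pressed about 5 mm. I'll ease up, then let go.

>>> servo_tool(plan=[[0, 0, -1, 0, 0, 0, 10], [0, 0, -1, 0, 0, 0, 10], [0, 0, -1, 0, 0, 0, 10], [0, 0, -0.7, 0, 0, 0, 10], [0, 0, 0, 0, 0, 0, 10]])

```text
t: 18.87
ee_pos: [0.4942, -0.1948, 0.1412]
orientation: [0.146, 0.989, 0.0, -0.0]
wrist_force: [2.9, -1.1, 2.4]
finger_gap: 0.0234
finger_force: 30.0
```

```bash
python3 - <<'E'
from h import *
F=[]
for i in range(6):
    viewer.get_image("scene");s=bot.state();F.append(np.r_[s["wrist_force"],s["ft_torque"]])
print(np.mean(F,0).round(2),s["ee_pos"],s["t"])
E
```

```text
[ 3.15 -1.08  2.61 -0.48 -1.29 -0.  ] [ 0.49421592 -0.19481106  0.1413148 ] 19.1667
```

>>> servo_tool(plan=[[0, 0, -0.7, 0, 0, 0, 10], [0, 0, -0.5, 0, 0, 0, 10], [0, 0, 0, 0, 0, 0, 10], [0, 0, 0, 0, 0, 0, 10], [0, 0, 0, 0, 0, 0, 26]])

```text
t: 19.58
ee_pos: [0.4923, -0.1944, 0.1418]
orientation: [0.146, 0.989, 0.0, -0.003]
wrist_force: [-1.4, 0.1, 0.4]
finger_gap: 0.0252
finger_force: 0.0
```

>>> servo_tool(plan=[[0, 0, 0, 0, 0, 0, 28], [0, 0, 0, 0, 0, 0, 32], [0, 0, 0, 0, 0, 0, 40], [0, 0, 0, 0, 0, 0, 48], [0, 0, 0, 0, 0, 0, 50]])

```text
t: 20.0
ee_pos: [0.4938, -0.1948, 0.1423]
orientation: [0.146, 0.989, 0.0, -0.001]
wrist_force: [-0.5, -0.6, 0.1]
finger_gap: 0.044
finger_force: 0.0
```

>>> servo_tool(plan=[[0, 0, 0, 0, 0, 0, 50], [0, 0, 0, 0, 0, 0, 50], [0, 0, 0, 0, 0, 0, 50], [0, 0, 0, 0, 0, 0, 50], [0, 0, 0, 0, 0, 0, 50]])

```text
t: 20.42
ee_pos: [0.4943, -0.1948, 0.1427]
orientation: [0.146, 0.989, 0.0, -0.0]
wrist_force: [-0.1, -1.0, 0.3]
finger_gap: 0.0496
finger_force: 0.0
```

```bash
python3 - <<'E'
from h import *
s=viewer.get_image("scene");st=bot.state();print(st["ee_pos"],st["wrist_force"],st["finger_gap"],st["finger_force"])
cv2.imwrite("pics/p9.png",cv2.resize(s["frame"][110:225,340:440],(600,600),interpolation=2)[:,:,::-1])
E
```

```text
[ 0.49432879 -0.19483697  0.14267494] [0.14473804 1.48143341 0.49698086] 0.04978812836235166 0.0
```

View pics/p9.png

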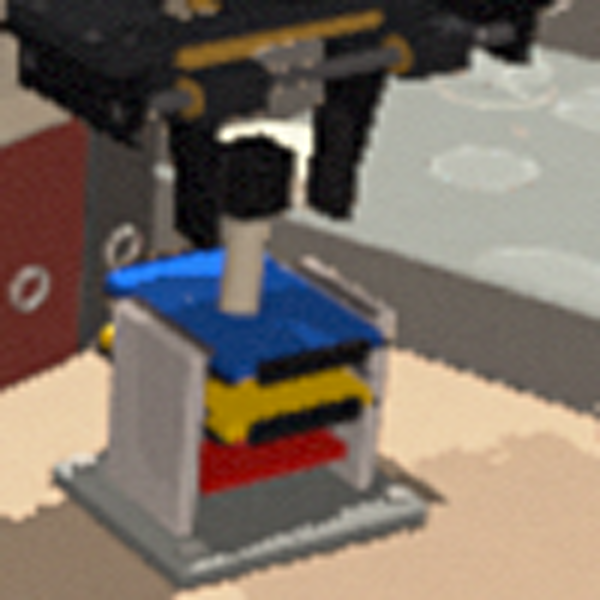

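The released core stands upright (head at crop 255,185) with the fingers clear of it. Retreating straight up.

>>> servo_tool(plan=[[0, 0, 0, 0, 0, 0, 70], [0, 0, 0, 0, 0, 0, 70], [0, 0, 0, 0, 0, 0, 70], [0, 0, -3, 0, 0, 0, 70], [0, 0, -6, 0, 0, 0, 70]])

```text
t: 20.88
ee_pos: [0.4938, -0.1947, 0.1513]
orientation: [0.146, 0.989, 0.0, -0.001]
wrist_force: [0.0, -0.7, -1.1]
finger_gap: 0.0686
finger_force: 0.0
```

>>> servo_tool(plan=[[0, 0, -10, 0, 0, 0, 70], [0, 0, -20, 0, 0, 0, 70], [0, 0, -25, 0, 0, 0, 70], [0, 0, -25, 0, 0, 0, 70], [0, 0, -15, 0, 0, 0, 70]])

```text
t: 21.3
ee_pos: [0.4955, -0.1953, 0.2509]
orientation: [0.145, 0.989, -0.0, 0.003]
wrist_force: [0.1, 0.6, -0.1]
finger_gap: 0.0701
finger_force: 0.0
```

>>> servo_tool(plan=[[0, 0, 0, 0, 0, 0, 70], [0, 0, 0, 0, 0, 0, 70], [0, 0, 0, 0, 0, 0, 70], [0, 0, 0, 0, 0, 0, 70], [0, 0, 0, 0, 0, 0, 70]])

```text
t: 21.72
ee_pos: [0.4938, -0.1948, 0.2456]
orientation: [0.146, 0.989, -0.0, -0.001]
wrist_force: [0.7, -0.4, -1.1]
finger_gap: 0.0698
finger_force: 0.0
```

```bash
python3 - <<'E'
from h import *
s=viewer.get_image("scene");g=[.4943,-.1948]
o=np.array([.001,.0003,-.0014])
for z in(.105,.145,.175):print(z,proj(s,np.array([*g,z])+o).round(1))
cv2.imwrite("pics/p10.png",cv2.resize(s["frame"][110:225,340:440],(600,690)[:1]*2,interpolation=2)[:,:,::-1]);print(bot.state()["wrist_force"])
E
```

```text
0.105 [382.  168.2]
0.145 [383.2 152.5]
0.175 [384.2 140.3]
[ 0.5717388  -0.56363744  0.32118098]
```

View pics/p10.png

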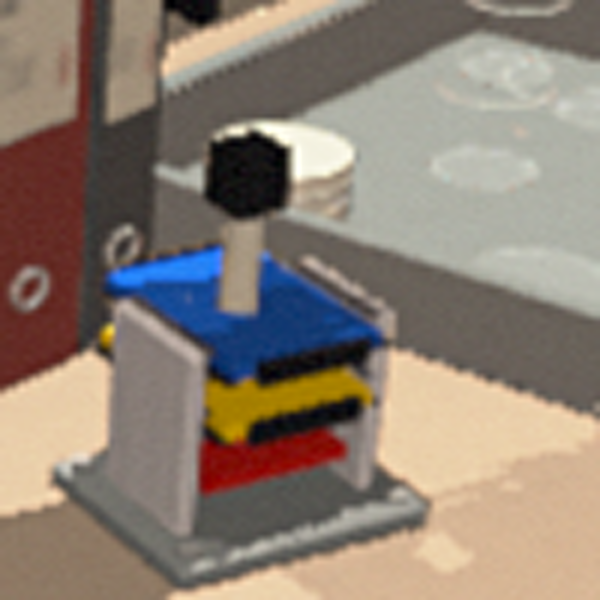

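The core stands, but it sits about 2 px left of the predicted axis, so I need to check the seating by measurement. I'll clear the arm from both views first.

>>> servo_tool(plan=[[8, 12, 0, 0, 0, 0, 70], [12, 20, 0, 0, 0, 0, 70], [12, 20, 0, 0, 0, 0, 70], [12, 20, 0, 0, 0, 0, 70], [12, 20, 0, 0, 0, 0, 70]])

```text
t: 22.18
ee_pos: [0.4666, -0.0898, 0.2461]
orientation: [0.146, 0.989, -0.0, -0.001]
wrist_force: [-0.2, 0.6, 0.5]
finger_gap: 0.0699
finger_force: 0.0
```

>>> servo_tool(plan=[[12, 20, 0, 0, 0, 0, 70], [12, 20, 0, 0, 0, 0, 70], [12, 20, 0, 0, 0, 0, 70], [12, 20, 0, 0, 0, 0, 70], [12, 20, 0, 0, 0, 0, 70]])

```text
t: 22.6
ee_pos: [0.438, 0.0234, 0.2463]
orientation: [0.146, 0.989, -0.0, -0.0]
wrist_force: [0.4, -0.7, -0.9]
finger_gap: 0.0697
finger_force: 0.0
```

>>> servo_tool(plan=[[12, 20, 0, 0, 0, 0, 70], [8, 12, 0, 0, 0, 0, 70], [0, 0, 0, 0, 0, 0, 70], [0, 0, 0, 0, 0, 0, 70], [0, 0, 0, 0, 0, 0, 70]])

```text
t: 23.02
ee_pos: [0.4286, 0.0585, 0.2464]
orientation: [0.146, 0.989, -0.0, -0.0]
wrist_force: [-0.3, 0.3, 0.1]
finger_gap: 0.0699
finger_force: 0.0
```

```bash
cat > fit.py <<'E'
from h import *
import pickle,sys
from scipy.optimize import minimize
T=viewer.get_image("top");S=viewer.get_image("scene");g=pickle.load(open("g.pkl","rb"));st=bot.state()
print(st["t"],st["ee_pos"]);pickle.dump((T,S),open("v2.pkl","wb"))
def comp(d,c,r):
    f=d["frame"].astype(float);m=np.clip((85-f.max(2))/60,0,1);w=np.zeros_like(m);w[c[1]-r:c[1]+r,c[0]-r:c[0]+r]=m[c[1]-r:c[1]+r,c[0]-r:c[0]+r]
    n,l,stt,ce=cv2.connectedComponentsWithStats((w>.3).astype(np.uint8));i=1+np.argmax(stt[1:,4]);print(stt[i],ce[i]);return w*(cv2.dilate((l==i).astype(np.uint8),np.ones((3,3)))>0)
cT=proj(T,[g[0],g[1],.16]).astype(int);cS=proj(S,np.r_[g[:2],.16]+g[4:7]).astype(int);print(cT,cS)
MT=comp(T,cT,14);MS=comp(S,cS,14)
def cub(p):
    x,y,z,a=p;c,s=np.cos(a),np.sin(a)
    return np.array([[x+c*u-s*v,y+s*u+c*v,z+w] for u in(-.012,.012) for v in(-.012,.012) for w in(-.015,.015)])
def ren(d,P):
    h=cv2.convexHull(np.array([proj(d,q) for q in P],np.float32)).reshape(-1,2)
    im=np.zeros((400,640),np.uint8);cv2.fillConvexPoly(im,np.round(h*256).astype(np.int32),255,cv2.LINE_AA,8);return cv2.GaussianBlur(im/255.,(0,0),.6)
cost=lambda p:((ren(T,cub(p))-MT)**2).sum()+((ren(S,cub(p)+g[4:7])-MS)**2).sum()
best=None
for a in(-.6,-.3,0,.3,.6):
    x0=np.r_[g[:2],.16,a];r=minimize(cost,x0,method='Nelder-Mead',options=dict(initial_simplex=np.vstack([x0]+[x0+d for d in np.diag([.006,.006,.006,.15])]),maxiter=400))
    if best is None or r.fun<best.fun: best=r
c,s=np.cos(g[2]),np.sin(g[2]);Rg=np.array([[c,-s],[s,c]])
print("head",best.x.round(4),best.fun,"gauge frame mm",(Rg.T@(best.x[:2]-g[:2])*1000).round(1))
# rod centreline in scene between blue top and head
G=S["frame"].astype(float)
for v in range(150,170,2):
    row=G[v,372:392]; b=(row[:,0]>row[:,2]+2)&(row.max(1)>95); print(v,(np.flatnonzero(b)+372).tolist())
E
python3 fit.py
```

```text
23.1167 [0.42873854 0.05818746 0.24647083]
[395 216] [383 146]
[390 205  16  14 165] [397.48484848 211.73939394]
[374 136  14  16 181] [380.91160221 143.60773481]
head [ 0.5051 -0.1983  0.1604 -0.8739] 103.87808364215718 gauge frame mm [11.3 -0.3]
150 [372, 373, 374, 375, 386, 387, 388, 389, 390, 391]
152 [372, 373, 374, 375, 376, 377, 378, 379, 380, 381, 382, 383, 384, 385, 386, 387, 388, 389, 390, 391]
154 [372, 373, 374, 375, 376, 377, 378, 379, 380, 381, 382, 383, 384, 385, 386, 387, 388, 389, 390, 391]
156 [372, 373, 377, 378, 379, 380, 381, 382, 383, 384, 385, 386, 387, 388, 389, 390, 391]
158 [378, 379, 380, 381, 382, 383, 385, 386, 387, 388, 389, 390, 391]
160 [378, 379, 380, 381, 382, 388, 389, 390, 391]
162 [377, 378, 379, 380, 381, 382, 391]
164 [377, 378, 379, 380, 381, 382]
166 [377, 378, 379, 380, 381, 382]
168 [377, 378, 379, 380, 381, 382]
```

The head fit puts the core about 10 mm off-axis in gauge x, and upright. The trays' drag seems to have turned the core in the grip, so it probably missed the seat. A regrasp with the fingers closing along gauge x would resist that. First I'll check clearance to the binders and the core's position.

```bash
python3 - <<'E'
from h import *
import pickle
T,S=pickle.load(open("v2.pkl","rb"));T0=pickle.load(open("top0.pkl","rb"));g=pickle.load(open("g.pkl","rb"))
c,s=np.cos(g[2]),np.sin(g[2]);Rg=np.array([[c,-s],[s,c]])
L=lambda p:(Rg.T@(np.array(p[:2])-g[:2])*1000).round(1)
W=lambda x,y,z:np.r_[g[:2]+Rg@np.array([x,y])/1000,z]
# binder: bottom front from scene, top view
for uv in((325,190),(297,176)):print("scene z0",atz(S,*uv,0)[:2])
for uv in((355,173),(437,176),(400,176)):print("top z0",atz(T0,*uv,0)[:2])
# hypotheses for core: predicted head centre pixels and rod pixel
for n,a,b in(("vertical@+10",10,10),("lean 0->+11",0,10),("axis",0,0)):
    for z,f in((.105,.07/.125),(.125,.72),(.160,1)):
        p=W(a+(b-a)*f,0,z);print(n,z,"S",proj(S,p+g[4:7]).round(1),"T",proj(T,p).round(1))
for nm,d,u0,u1,v0,v1 in(("T",T,384,410,200,224),("S",S,370,392,132,172)):
    print(nm)
    for v in range(v0,v1): print(v,' '.join('K' if q.max()<50 else 'b' if q[2]>q[0]+40 else 'Y' if q[0]>q[2]+60 else 'w' if q.min()>150 else '.' for q in d["frame"][v,u0:u1].astype(int)))
E
```

```text
scene z0 [ 0.6382334  -0.15535972]
scene z0 [ 0.74053737 -0.15346264]
top z0 [ 0.62991923 -0.1279944 ]
top z0 [ 0.62848254 -0.34442054]
top z0 [ 0.62545931 -0.24637325]
vertical@+10 0.105 S [379.5 166.3] T [391.  215.6]
vertical@+10 0.125 S [380.  158.5] T [393.  214.3]
vertical@+10 0.16 S [381.1 144.6] T [396.7 211.9]
lean 0->+11 0.105 S [380.5 167.1] T [390.5 217.4]
lean 0->+11 0.125 S [380.8 159.1] T [392.7 215.5]
lean 0->+11 0.16 S [381.1 144.6] T [396.7 211.9]
axis 0.105 S [381.9 168.1] T [389.8 219.7]
axis 0.125 S [382.6 160.4] T [391.8 218.6]
axis 0.16 S [383.7 146.4] T [395.5 216.3]
T
200 b b b b b b b b b b b b b b b b b b b . K K K . . .
201 b b b b b b b b b b b b b b b b b b b b b b K . Y .
202 b b b b b b b b b b b b b b b b b b b b b b b b . .
203 b b b b b b b b b b b b b b b b b b b b b b b b b b
204 b b b b b b b b b b b b . b b b b b b b b b b b b b
205 b b b b b b b b b b . K . K . . b b b b b b b b b b
206 b b b b b b b b b . K K . . . . K . . b b b b b b b
207 b b b b b b b b b K K K . . . . . . K K . . b b b b
208 b b b b b b b b b K K . . . . . . . . . . . b b 
[... 2065 characters left out ...]
 . . . . . . . . . . . . . .
158 b b b b b b b . . . . . . . b . . . . . . .
159 b b b b b b b . . . . . . b b b . . . . . w
160 b b b b b b b . . . . . . b b b b . . . w w
161 b b b b b b b . . . . . . b b b b b b . . w
162 b b b b b b b . . . . . . b b b b b b b . .
163 b b b b b b b . . . . . . b b b b b b b b b
164 b b b b b b b . . . . . . b b b b b b b b b
165 b b b b b b b . . . . . . b b b b b b b b b
166 b b b b b b . . . . . . . b b b b b b b b b
167 b b b b b b . . . . . . . b b b b b b b b b
168 b b b b b b . . . . . . . b b b b b b b b b
169 b b b b b b b . . . . . . b b b b b b b b b
170 b b b b b b b b b b b b b b b b b b b b b b
171 b b b b b b b b b b b b b b b b b b b b b b
```

```bash
python3 - <<'E'
from h import *
print(bot.state()["joint_positions"].round(3),bot.state()["orientation"])
E
```

```text
[ 0.513  0.031 -0.39   0.    -1.15  -2.377] [ 1.46128559e-01  9.89265571e-01 -2.00556932e-04 -1.84262142e-04]
```

>>> servo_tool(plan=[[0, 0, 0, 0, 0, -0.105, 70], [0, 0, 0, 0, 0, -0.105, 70], [0, 0, 0, 0, 0, -0.105, 70], [0, 0, 0, 0, 0, -0.105, 70], [0, 0, 0, 0, 0, -0.105, 70]])

```text
t: 23.53
ee_pos: [0.4288, 0.058, 0.2465]
orientation: [-0.118, 0.993, -0.0, -0.0]
wrist_force: [0.1, -0.4, 0.3]
finger_gap: 0.0699
finger_force: 0.0
```

>>> servo_tool(plan=[[0, 0, 0, 0, 0, -0.105, 70], [0, 0, 0, 0, 0, -0.105, 70], [0, 0, 0, 0, 0, -0.105, 70], [0, 0, 0, 0, 0, -0.105, 70], [0, 0, 0, 0, 0, -0.105, 70]])

```text
t: 23.95
ee_pos: [0.4288, 0.058, 0.2465]
orientation: [-0.372, 0.928, -0.0, -0.0]
wrist_force: [0.7, -0.4, -0.1]
finger_gap: 0.0699
finger_force: 0.0
```

>>> servo_tool(plan=[[0, 0, 0, 0, 0, -0.104, 70], [0, 0, 0, 0, 0, -0.104, 70], [0, 0, 0, 0, 0, -0.104, 70], [0, 0, 0, 0, 0, -0.104, 70], [0, 0, 0, 0, 0, -0.104, 70]])

```text
t: 24.37
ee_pos: [0.4288, 0.058, 0.2465]
orientation: [-0.598, 0.802, 0.0, -0.0]
wrist_force: [-0.7, -0.3, 0.1]
finger_gap: 0.0699
finger_force: 0.0
```

>>> servo_tool(plan=[[22.3, -14.6, 0, 0, 0, 0, 70], [22.3, -14.6, 0, 0, 0, 0, 70], [22.3, -14.6, 0, 0, 0, 0, 70], [22.3, -14.6, 0, 0, 0, 0, 70], [22.3, -14.6, 0, 0, 0, 0, 70]])

```text
t: 24.78
ee_pos: [0.4664, -0.0711, 0.2466]
orientation: [-0.596, 0.803, -0.0, -0.0]
wrist_force: [0.6, 0.6, -1.0]
finger_gap: 0.0703
finger_force: 0.0
```

>>> servo_tool(plan=[[22.3, -14.6, 0, 0, 0, 0, 70], [22.3, -14.6, 0, 0, 0, 0, 70], [22.3, -14.6, 0, 0, 0, 0, 70], [22.3, -14.6, 0, 0, 0, 0, 70], [22.3, -14.6, 0, 0, 0, 0, 70]])

```text
t: 25.2
ee_pos: [0.5039, -0.1992, 0.2464]
orientation: [-0.596, 0.803, 0.0, -0.0]
wrist_force: [0.3, 0.6, 0.6]
finger_gap: 0.0702
finger_force: 0.0
```

>>> servo_tool(plan=[[0, 0, 0, 0, 0, 0, 70], [0, 0, 0, 0, 0, 0, 70], [0, 0, 0, 0, 0, 0, 70], [0, 0, 0, 0, 0, 0, 70], [0, 0, 0, 0, 0, 0, 70]])

```text
t: 25.62
ee_pos: [0.5038, -0.1962, 0.2469]
orientation: [-0.597, 0.802, -0.0, 0.0]
wrist_force: [-0.6, 0.3, 0.1]
finger_gap: 0.0695
finger_force: 0.0
```

>>> servo_tool(plan=[[1.4, -1.2, 0, 0, 0, 0, 70], [0, 0, 20, 0, 0, 0, 70], [0, 0, 25, 0, 0, 0, 70], [0, 0, 25, 0, 0, 0, 70], [0, 0, 20, 0, 0, 0, 70]])

```text
t: 26.03
ee_pos: [0.5042, -0.1978, 0.1553]
orientation: [-0.597, 0.803, 0.0, -0.0]
wrist_force: [0.2, 0.2, -0.4]
finger_gap: 0.0697
finger_force: 0.0
```

>>> servo_tool(plan=[[0, 0, 10, 0, 0, 0, 70], [0, 0, 4, 0, 0, 0, 70], [0, 0, 0, 0, 0, 0, 50], [0, 0, 0, 0, 0, 0, 32], [0, 0, 0, 0, 0, 0, 28]])

```text
t: 26.45
ee_pos: [0.5058, -0.1986, 0.1441]
orientation: [-0.597, 0.803, -0.001, 0.001]
wrist_force: [-0.1, 0.3, 0.6]
finger_gap: 0.0575
finger_force: 0.0
```

>>> servo_tool(plan=[[0, 0, 0, 0, 0, 0, 28], [0, 0, 0, 0, 0, 0, 26], [0, 0, 0, 0, 0, 0, 26], [0, 0, 0, 0, 0, 0, 20], [0, 0, 0, 0, 0, 0, 10]])

```text
t: 26.87
ee_pos: [0.5048, -0.1986, 0.1428]
orientation: [-0.596, 0.803, -0.0, 0.0]
wrist_force: [0.1, 0.2, -0.3]
finger_gap: 0.0246
finger_force: 0.0
```

>>> servo_tool(plan=[[0, 0, 0, 0, 0, 0, 10], [0, 0, 0, 0, 0, 0, 10], [0, 0, 0, 0, 0, 0, 10], [0, 0, 0, 0, 0, 0, 10], [0, 0, 0, 0, 0, 0, 10]])

```text
t: 27.28
ee_pos: [0.5047, -0.1985, 0.1426]
orientation: [-0.596, 0.803, 0.0, -0.0]
wrist_force: [0.1, 0.1, 0.5]
finger_gap: 0.0235
finger_force: 30.0
```

>>> servo_tool(plan=[[0, 0, -1.5, 0, 0, 0, 10], [0, 0, -1.5, 0, 0, 0, 10], [0, 0, -1, 0, 0, 0, 10], [0, 0, 0, 0, 0, 0, 10], [0, 0, 0, 0, 0, 0, 10]])

```text
t: 27.7
ee_pos: [0.5047, -0.1985, 0.1467]
orientation: [-0.596, 0.803, 0.0, 0.0]
wrist_force: [0.2, 0.2, -0.7]
finger_gap: 0.024
finger_force: 30.0
```

>>> servo_tool(plan=[[0, 1, 0, 0, 0, 0, 10], [0, 1, 0, 0, 0, 0, 10], [0, 1, 0, 0, 0, 0, 10], [0, 1, 0, 0, 0, 0, 10], [0, 1, 0, 0, 0, 0, 10]])

```text
t: 28.12
ee_pos: [0.5008, -0.1972, 0.1469]
orientation: [-0.596, 0.803, -0.001, 0.001]
wrist_force: [1.0, 0.1, -2.3]
finger_gap: 0.0237
finger_force: 30.0
```

>>> servo_tool(plan=[[0, 1, 0, 0, 0, 0, 10], [0, 1, 0, 0, 0, 0, 10], [0, 1, 0, 0, 0, 0, 10], [0, 1, 0, 0, 0, 0, 10], [0, 1, 0, 0, 0, 0, 10]])

```text
t: 28.53
ee_pos: [0.496, -0.1957, 0.147]
orientation: [-0.596, 0.803, -0.001, 0.001]
wrist_force: [4.6, -0.5, -1.7]
finger_gap: 0.0234
finger_force: 30.0
```

>>> servo_tool(plan=[[0, 0.5, 0, 0, 0, 0, 10], [0, 0, 0, 0, 0, 0, 10], [0, 0, 0, 0, 0, 0, 10], [0, 0, 0, 0, 0, 0, 10], [0, 0, 0, 0, 0, 0, 10]])

```text
t: 28.95
ee_pos: [0.4949, -0.1955, 0.1468]
orientation: [-0.596, 0.803, -0.0, 0.0]
wrist_force: [3.7, -0.6, 0.1]
finger_gap: 0.0236
finger_force: 30.0
```

```bash
python3 - <<'E'
from h import *
F=[]
for i in range(6):
    S=viewer.get_image("scene");s=bot.state();F.append(np.r_[s["wrist_force"],s["ft_torque"]])
print(np.mean(F,0).round(2),s["ee_pos"],s["t"])
for v in range(146,176): print(v,' '.join('K' if q.max()<50 else 'b' if q[2]>q[0]+40 else 'Y' if q[0]>q[2]+60 else 'w' if q.min()>150 else '.' for q in S["frame"][v,370:394].astype(int)))
o=np.array([.001,.0003,-.0014])
for z in(.105,.115,.125,.145):print(z,proj(S,np.array([*s["ee_pos"][:2],z])+o).round(1))
E
```

```text
[ 3.88 -0.3  -0.47 -0.2  -1.42 -0.01] [ 0.49482805 -0.19546281  0.14675544] 29.25
146 . . . . . K K K K K K K K K K K K K K K K K K .
147 . . . . . K K K K K K K K K K K K K K K K K K .
148 . . . . . K K K K K K K K K K K K K K K K K K .
149 . . . . . . . K K K K K K K K K K K K K K K K .
150 . . . . . . . . . . K K K K K K K K K K K K K .
151 . . . . . . . . . . . . K K K K K K K K K K K .
152 . . . . . . . . . . . . . . K K K K K K K K K .
153 . . . . . . . . . . . . . . K K K K K K K K . .
154 . . . . . . . . . . . . . . K K K K K . . . . .
155 . . . . . . . . . . . . . . . . . . . . . . . .
156 . . . . . . . . . . . . . . . . . . . . . . . .
157 . . . . . . . . . . . . . . . . . . . . . . . .
158 . . . . . K . b . . . . . . . . . . . . . . . .
159 . K . b b b b b b . . . . . . . . . . . . w w .
160 b b b b b b b b b . . . . . . . b . . . w w w w
161 b b b b b b b b b . . . . . . . b b b . . w w w
162 b b b b b b b b b . . . . . . . b b b b . . . w
163 b b b b b b b b b . . . . . . . b b b b b . . .
164 b b b b b b b b b . . . . . . . b b b b b b b .
165 b b b b b b b b b . . . . . . . b b b b b b b b
166 b b b b b b b b b . . . . . . . b b b b b b b b
167 b b b b b b b b b . . . . . . . b b b b b b b b
168 b b b b b b b b b . . . . . . . b b b b b b b b
169 b b b b b b b b . . . . . . . . b b b b b b b b
170 b b b b b b b b b . . . . . . b b b b b b b b b
171 b b b b b b b b b b b b b b b b b b b b b b b b
172 b b b b b b b b b b b b b b b b b b b b b b b b
173 . b b b b b b b b b b b b b b b b b b b b b b b
174 . . b b b b b b b b b b b b b b b b b b b b b b
175 . . . . b b b b b b b b b b b b b b b b b b b b
0.105 [382. 168.]
0.115 [382.3 164.1]
0.125 [382.6 160.2]
0.145 [383.2 152.3]
```

The rod now follows the tool, with its centre at column 382 as predicted. Descending.

>>> servo_tool(plan=[[-0.5, 0.7, 0, 0, 0, 0, 10], [0, 0.5, 0, 0, 0, 0, 10], [0, 0, 1, 0, 0, 0, 10], [0, 0, 1, 0, 0, 0, 10], [0, 0, 0, 0, 0, 0, 10]])

```text
t: 29.67
ee_pos: [0.4936, -0.1947, 0.1447]
orientation: [-0.596, 0.803, -0.0, -0.0]
wrist_force: [4.0, -1.3, 2.0]
finger_gap: 0.0241
finger_force: 30.0
```

>>> servo_tool(plan=[[0, 0, 1, 0, 0, 0, 10], [0, 0, 1, 0, 0, 0, 10], [0, 0, 0, 0, 0, 0, 10], [0, 0, 0, 0, 0, 0, 10], [0, 0, 0, 0, 0, 0, 10]])

```text
t: 30.08
ee_pos: [0.4937, -0.1947, 0.1427]
orientation: [-0.596, 0.803, 0.0, -0.0]
wrist_force: [3.6, -0.4, 1.2]
finger_gap: 0.0234
finger_force: 30.0
```

>>> servo_tool(plan=[[0, 0, 1, 0, 0, 0, 10], [0, 0, 0, 0, 0, 0, 10], [0, 0, 0, 0, 0, 0, 10], [0, 0, 0, 0, 0, 0, 10], [0, 0, 0, 0, 0, 0, 10]])

```text
t: 30.5
ee_pos: [0.4937, -0.1947, 0.1417]
orientation: [-0.596, 0.803, -0.0, -0.0]
wrist_force: [3.2, 0.1, 2.4]
finger_gap: 0.0236
finger_force: 30.0
```

>>> servo_tool(plan=[[0, 0, 1, 0, 0, 0, 10], [0, 0, 0, 0, 0, 0, 10], [0, 0, 0, 0, 0, 0, 10], [0, 0, 0, 0, 0, 0, 10], [0, 0, 0, 0, 0, 0, 10]])

```text
t: 30.92
ee_pos: [0.4937, -0.1947, 0.1407]
orientation: [-0.596, 0.803, -0.0, 0.0]
wrist_force: [2.5, -1.0, 3.3]
finger_gap: 0.0235
finger_force: 30.0
```

>>> servo_tool(plan=[[0, 0, 1, 0, 0, 0, 10], [0, 0, 0, 0, 0, 0, 10], [0, 0, 0, 0, 0, 0, 10], [0, 0, 0, 0, 0, 0, 10], [0, 0, 0, 0, 0, 0, 10]])

```text
t: 31.33
ee_pos: [0.4937, -0.1947, 0.1397]
orientation: [-0.596, 0.803, -0.0, 0.0]
wrist_force: [2.5, -0.9, 4.2]
finger_gap: 0.0234
finger_force: 30.0
```

>>> servo_tool(plan=[[0, 1, 0, 0, 0, 0, 10], [0, 0, 0, 0, 0, 0, 10], [0, 0, 0, 0, 0, 0, 10], [0, 0, 0, 0, 0, 0, 10], [0, 0, 0, 0, 0, 0, 10]])

```text
t: 31.75
ee_pos: [0.4933, -0.1945, 0.1399]
orientation: [-0.596, 0.803, -0.001, 0.0]
wrist_force: [4.4, -1.6, 4.1]
finger_gap: 0.0238
finger_force: 30.0
```

```bash
cat > ft.py <<'E'
from h import *
F=[]
for i in range(6):
    S=viewer.get_image("scene");s=bot.state();F.append(np.r_[s["wrist_force"],s["ft_torque"]])
m=np.mean(F,0);c,si=np.cos(-.2928),np.sin(-.2928)
d=s["ee_pos"][:2]-[.4943,-.1948]
print("Fgauge",round(c*m[0]+si*m[1],2),round(-si*m[0]+c*m[1],2),"Fz",m[2].round(2),"M",m[3:].round(2),"pos gx,gy mm",((c*d[0]+si*d[1])*1e3).round(2),((-si*d[0]+c*d[1])*1e3).round(2),"z",s["ee_pos"][2].round(4),"t",s["t"])
E
python3 ft.py
```

```text
Fgauge 5.28 -0.54 Fz 3.58 M [-0.77 -1.61  0.02] pos gx,gy mm -1.08 -0.01 z 0.1399 t 32.05
```

>>> servo_tool(plan=[[0, 1, 0, 0, 0, 0, 10], [0, 0, 0, 0, 0, 0, 10], [0, 0, 0, 0, 0, 0, 10], [0, 0, 0, 0, 0, 0, 10], [0, 0, 0, 0, 0, 0, 10]])

```text
t: 32.47
ee_pos: [0.4929, -0.1943, 0.14]
orientation: [-0.596, 0.803, -0.001, 0.001]
wrist_force: [5.7, -1.9, 2.4]
finger_gap: 0.0241
finger_force: 30.0
```

```bash
python3 ft.py
```

```text
Fgauge 5.69 -0.91 Fz 2.85 M [-0.95 -1.94  0.  ] pos gx,gy mm -1.53 0.07 z 0.14 t 32.7667
```

Next: lift clear, push the trays slightly past centre, then come back to about 0. The rod will then sit free of the trays, and any side force can only come from the red cone.

>>> servo_tool(plan=[[0, 0, -2, 0, 0, 0, 10], [0, 0, -2, 0, 0, 0, 10], [0, 0.8, 0, 0, 0, 0, 10], [0, 0, 0, 0, 0, 0, 10], [0, 0, 0, 0, 0, 0, 10]])

```text
t: 33.18
ee_pos: [0.4902, -0.1935, 0.1428]
orientation: [-0.596, 0.803, 0.001, -0.001]
wrist_force: [3.8, -1.2, -0.7]
finger_gap: 0.0238
finger_force: 30.0
```

>>> servo_tool(plan=[[0, -1, 0, 0, 0, 0, 10], [0, -0.5, 0, 0, 0, 0, 10], [0, 0, 0, 0, 0, 0, 10], [0, 0, 0, 0, 0, 0, 10], [0, 0, 0, 0, 0, 0, 10]])

```text
t: 33.6
ee_pos: [0.4908, -0.194, 0.143]
orientation: [-0.596, 0.803, 0.001, -0.001]
wrist_force: [-0.4, 0.9, -0.1]
finger_gap: 0.0238
finger_force: 30.0
```

```bash
python3 ft.py
```

```text
Fgauge -0.02 -0.46 Fz -0.33 M [ 0.03  0.12 -0.  ] pos gx,gy mm -2.35 -0.18 z 0.1435 t 33.9
```

>>> servo_tool(plan=[[0, -1, 0, 0, 0, 0, 10], [0, -1, 0, 0, 0, 0, 10], [0, -1, 0, 0, 0, 0, 10], [0, -0.8, 0, 0, 0, 0, 10], [0, 0, 0, 0, 0, 0, 10]])

```text
t: 34.32
ee_pos: [0.4954, -0.1953, 0.1434]
orientation: [-0.596, 0.803, 0.001, -0.001]
wrist_force: [-2.4, 0.6, 0.4]
finger_gap: 0.0237
finger_force: 30.0
```

>>> servo_tool(plan=[[0, 0.7, 0, 0, 0, 0, 10], [0, 0.6, 0, 0, 0, 0, 10], [0, 0, 0, 0, 0, 0, 10], [0, 0, 0, 0, 0, 0, 10], [0, 0, 0, 0, 0, 0, 10]])

```text
t: 34.73
ee_pos: [0.495, -0.1951, 0.1437]
orientation: [-0.596, 0.803, -0.0, 0.0]
wrist_force: [-0.4, -0.9, -0.4]
finger_gap: 0.0237
finger_force: 30.0
```

```bash
python3 ft.py
```

```text
Fgauge -0.3 -0.25 Fz -1.03 M [0.01 0.25 0.01] pos gx,gy mm 0.77 -0.0 z 0.1437 t 35.0333
```

>>> servo_tool(plan=[[0, 0.6, 0, 0, 0, 0, 10], [0, 0, 1, 0, 0, 0, 10], [0, 0, 1, 0, 0, 0, 10], [0, 0, 0, 0, 0, 0, 10], [0, 0, 0, 0, 0, 0, 10]])

```text
t: 35.45
ee_pos: [0.4946, -0.1949, 0.1419]
orientation: [-0.596, 0.803, -0.0, 0.0]
wrist_force: [-0.8, -0.0, 0.9]
finger_gap: 0.0235
finger_force: 30.0
```

```bash
python3 ft.py
```

```text
Fgauge 0.42 -0.39 Fz 0.76 M [ 0.02 -0.06 -0.01] pos gx,gy mm 0.29 0.0 z 0.1418 t 35.75
```

>>> servo_tool(plan=[[0, 0, 1, 0, 0, 0, 10], [0, 0, 0, 0, 0, 0, 10], [0, 0, 0, 0, 0, 0, 10], [0, 0, 0, 0, 0, 0, 10], [0, 0, 0, 0, 0, 0, 10]])

```text
t: 36.17
ee_pos: [0.4945, -0.1949, 0.1408]
orientation: [-0.596, 0.803, -0.0, 0.0]
wrist_force: [1.4, 0.3, 2.0]
finger_gap: 0.0242
finger_force: 30.0
```

```bash
python3 ft.py
```

```text
Fgauge 0.84 -0.04 Fz 2.19 M [-0.04 -0.31 -0.  ] pos gx,gy mm 0.2 -0.01 z 0.1408 t 36.4667
```

>>> servo_tool(plan=[[0, 0, 1, 0, 0, 0, 10], [0, 0, 0, 0, 0, 0, 10], [0, 0, 0, 0, 0, 0, 10], [0, 0, 0, 0, 0, 0, 10], [0, 0, 0, 0, 0, 0, 10]])

```text
t: 36.88
ee_pos: [0.4945, -0.1949, 0.1398]
orientation: [-0.596, 0.803, -0.0, 0.0]
wrist_force: [-0.2, -0.4, 2.7]
finger_gap: 0.0234
finger_force: 30.0
```

```bash
python3 ft.py
```

```text
Fgauge 1.4 -0.17 Fz 3.4 M [-0.07 -0.46  0.01] pos gx,gy mm 0.13 -0.02 z 0.1397 t 37.1833
```

Contact height matches the off-seat height, and the ring pushes the tip toward +x. So the seat must lie further along +x than I estimated. Probing there.

>>> servo_tool(plan=[[0, 0, -2, 0, 0, 0, 10], [0, 0, -2, 0, 0, 0, 10], [0, -1, 0, 0, 0, 0, 10], [0, -1, 0, 0, 0, 0, 10], [0, -1, 0, 0, 0, 0, 10]])

```text
t: 37.6
ee_pos: [0.4956, -0.1954, 0.1428]
orientation: [-0.596, 0.803, 0.002, -0.001]
wrist_force: [-2.1, 0.8, 0.6]
finger_gap: 0.0239
finger_force: 30.0
```

>>> servo_tool(plan=[[0, -1, 0, 0, 0, 0, 10], [0, 0.8, 0, 0, 0, 0, 10], [0, 0, 1, 0, 0, 0, 10], [0, 0, 1, 0, 0, 0, 10], [0, 0, 1, 0, 0, 0, 10]])

```text
t: 38.02
ee_pos: [0.4963, -0.1957, 0.1407]
orientation: [-0.596, 0.803, 0.001, -0.001]
wrist_force: [-4.9, 2.4, 5.2]
finger_gap: 0.0236
finger_force: 30.0
```

```bash
python3 ft.py
```

```text
Fgauge -4.99 0.12 Fz 4.15 M [ 0.6   1.88 -0.  ] pos gx,gy mm 2.14 -0.26 z 0.1406 t 38.3167
```

>>> servo_tool(plan=[[0, 0, 1, 0, 0, 0, 10], [0, 0, 0, 0, 0, 0, 10], [0, 0, 0, 0, 0, 0, 10], [0, 0, 0, 0, 0, 0, 10], [0, 0, 0, 0, 0, 0, 10]])

```text
t: 38.73
ee_pos: [0.4963, -0.1957, 0.1398]
orientation: [-0.596, 0.803, 0.001, -0.001]
wrist_force: [-5.3, 0.8, 5.3]
finger_gap: 0.0239
finger_force: 30.0
```

```bash
python3 ft.py
```

```text
Fgauge -5.19 0.02 Fz 4.36 M [0.62 1.94 0.  ] pos gx,gy mm 2.19 -0.27 z 0.1398 t 39.0333
```

```bash
cat > rod.py <<'E'
from h import *
import pickle,sys
def line(S,rows):
    f=S["frame"].astype(float);out=[]
    for v in rows:
        r=f[v,366:398]; q=r[:,0]/(r[:,2]+1)   # red/blue ratio: rod ~1.1, tray ~.35
        m=q>.75; c=np.flatnonzero(m&(np.abs(np.arange(366,398)-381)<6))
        if len(c)<3: continue
        a,b=c[0],c[-1]
        while a>0 and m[a-1]: a-=1
        while b<31 and m[b+1]: b+=1
        if a<1 or b>30: continue
        l=a-(q[a]-.75)/(q[a]-q[a-1]); h=b+(q[b]-.75)/(q[b]-q[b+1]); out.append((v,366+(l+h)/2,h-l))
    return np.array(out)
def rep(S,g):
    o=line(S,range(159,169));
    if len(o)<4: print(o);return
    p=np.polyfit(o[:,0],o[:,1],1)
    c,s=np.cos(g[2]),np.sin(g[2])
    def gx(u,z,v): # gauge x such that point (gx,0,z) projects to the line
        from scipy.optimize import brentq
        def e(x):
            uv=proj(S,np.array([g[0]+c*x,g[1]+s*x,z])+g[4:7]); return uv[0]-np.polyval(p,uv[1])
        return brentq(e,-.04,.04)*1000
    print("width",o[:,2].mean().round(2),"line",p.round(4),"gx at z=.105,.125,.035:",[round(gx(0,z,0),1) for z in(.105,.125,.035)])
if __name__=="__main__":
    g=pickle.load(open("g.pkl","rb"))
    print("standing");rep(pickle.load(open("v2.pkl","rb"))[1],g)
    print("now")
    for i in range(3): S=viewer.get_image("scene");rep(S,g)
    pickle.dump(S,open("v3.pkl","wb"))
E
python3 rod.py
```

```text
standing
width 6.29 line [-6.510000e-02  3.901001e+02] gx at z=.105,.125,.035: [10.7, 11.0, 9.4]
now
width 6.87 line [-9.090000e-02  3.966301e+02] gx at z=.105,.125,.035: [2.2, 1.9, 3.3]
width 6.87 line [-9.150000e-02  3.967261e+02] gx at z=.105,.125,.035: [2.2, 1.9, 3.4]
width 6.87 line [-9.270000e-02  3.969351e+02] gx at z=.105,.125,.035: [2.2, 1.9, 3.5]
```

```bash
cat > red.py <<'E'
from h import *
import pickle
def red(S):
    f=S["frame"].astype(float); w=np.clip((f[:,:,0]-f[:,:,1]*2-20)/60,0,1)  # red only
    out=[]
    for u in range(376,396,2):
        col=w[190:218,u]; out.append((col*np.arange(190,218)).sum()/max(col.sum(),1e-6)); out.append(col.sum())
    o=np.array(out).reshape(-1,2)
    # lower edge position: centroid of gradient over lower half
    e=[]
    for u in range(376,396):
        col=f[180:222,u,0]-f[180:222,u,1]*1.2
        m=np.argmax(col); j=m
        while col[j]>col[m]*.5: j+=1
        e.append(180+j-1+(col[j-1]-col[m]*.5)/(col[j-1]-col[j]))
    return np.array(e)
if __name__=="__main__":
    a=red(pickle.load(open("scene0.pkl","rb")));b=red(pickle.load(open("v1.pkl","rb"))[1]);c=red(pickle.load(open("v2.pkl","rb"))[1]);d=red(viewer.get_image("scene"))
    for n,q in(("start",a),("v1",b),("standing",c),("now",d)): print(n,q.round(1).tolist(),np.median(q-a).round(2))
    S=pickle.load(open("v1.pkl","rb"))[1]
    g=pickle.load(open("g.pkl","rb"));o=np.array([*g[:2],.038]);print("px per 5 mm",proj(S,o)-proj(S,o-[0,0,.005]))
E
python3 red.py
```

```text
start [203.3, 203.2, 202.7, 202.4, 202.1, 201.8, 201.6, 201.1, 201.0, 200.7, 200.3, 200.1, 199.7, 199.3, 199.2, 198.8, 198.6, 198.2, 197.9, 197.5] 0.0
v1 [203.3, 203.2, 202.7, 202.4, 202.1, 201.8, 201.4, 201.3, 201.0, 200.7, 200.4, 200.2, 199.6, 199.3, 199.1, 198.7, 198.6, 198.3, 197.8, 197.5] 0.02
standing [203.4, 203.2, 202.9, 202.7, 202.3, 202.2, 201.7, 201.3, 201.2, 200.7, 200.5, 200.3, 199.9, 199.7, 199.4, 199.1, 198.7, 198.4, 198.0, 197.6] 0.17
now [204.7, 204.3, 204.1, 203.7, 203.3, 203.2, 202.7, 202.5, 202.3, 201.9, 201.7, 201.4, 201.3, 200.7, 200.4, 200.1, 199.7, 199.5, 199.3, 198.9] 1.34
px per 5 mm [ 0.14617519 -1.79286148]
```

Red-edge measurement: the ring is pressed 0.5 mm with the core standing and 3.7 mm now. Contact height is the same at gx≈3 and gx≈10, so the seat is probably midway, near gx≈6.5. Probing there.

>>> servo_tool(plan=[[0, 0, -2, 0, 0, 0, 10], [0, 0, -2, 0, 0, 0, 10], [0, 0, -1, 0, 0, 0, 10], [0, -1, 0, 0, 0, 0, 10], [0, -1, 0, 0, 0, 0, 10]])

```text
t: 39.65
ee_pos: [0.4986, -0.1962, 0.1439]
orientation: [-0.596, 0.803, 0.001, -0.001]
wrist_force: [-3.8, 0.4, -1.9]
finger_gap: 0.0236
finger_force: 30.0
```

>>> servo_tool(plan=[[0, -1, 0, 0, 0, 0, 10], [0, -1, 0, 0, 0, 0, 10], [0, -1, 0, 0, 0, 0, 10], [0, 0, 0, 0, 0, 0, 10], [0, 0, 0, 0, 0, 0, 10]])

```text
t: 40.07
ee_pos: [0.5022, -0.1972, 0.1445]
orientation: [-0.596, 0.803, 0.0, -0.0]
wrist_force: [-3.5, 1.7, -3.2]
finger_gap: 0.0237
finger_force: 30.0
```

>>> servo_tool(plan=[[0, 0.7, 0, 0, 0, 0, 10], [0, 0.5, 0, 0, 0, 0, 10], [0, 0, 0, 0, 0, 0, 10], [0, 0, 0, 0, 0, 0, 10], [0, 0, 0, 0, 0, 0, 10]])

```text
t: 40.48
ee_pos: [0.5019, -0.197, 0.1453]
orientation: [-0.596, 0.803, -0.001, 0.001]
wrist_force: [-1.3, 0.3, -0.8]
finger_gap: 0.0237
finger_force: 30.0
```

```bash
python3 ft.py; python3 - <<'E'
from rod import *; from red import red
S=viewer.get_image("scene");rep(S,pickle.load(open("g.pkl","rb")))
print("compr mm",np.median(red(S)-red(pickle.load(open("scene0.pkl","rb"))))*2.79)
E
```

```text
Fgauge -1.51 -0.64 Fz -1.04 M [ 0.01  0.56 -0.01] pos gx,gy mm 7.83 0.05 z 0.1451 t 40.7833
width 6.83 line [-6.650000e-02  3.909863e+02] gx at z=.105,.125,.035: [8.2, 8.5, 7.0]
compr mm 0.025499125874126064
```

>>> servo_tool(plan=[[0, 0.8, 0, 0, 0, 0, 10], [0, 0, 1, 0, 0, 0, 10], [0, 0, 1, 0, 0, 0, 10], [0, 0, 1, 0, 0, 0, 10], [0, 0, 0, 0, 0, 0, 10]])

```text
t: 41.25
ee_pos: [0.5009, -0.1967, 0.1419]
orientation: [-0.596, 0.803, -0.001, 0.001]
wrist_force: [0.7, 1.0, 1.1]
finger_gap: 0.0238
finger_force: 30.0
```

```bash
cat > all.py <<'E'
import runpy;runpy.run_path("ft.py")
from rod import *; from red import red
S=viewer.get_image("scene");rep(S,pickle.load(open("g.pkl","rb")))
print("compr mm",(np.median(red(S)-red(pickle.load(open("scene0.pkl","rb"))))*2.79).round(2))
E
python3 all.py
```

```text
Fgauge 0.39 0.48 Fz 0.68 M [ 0.03 -0.26  0.02] pos gx,gy mm 6.73 0.07 z 0.142 t 41.55
width 6.73 line [-6.460000e-02  3.908909e+02] gx at z=.105,.125,.035: [7.3, 7.7, 5.9]
compr mm 1.43
```

>>> servo_tool(plan=[[0, 0, 1, 0, 0, 0, 10], [0, 0, 1, 0, 0, 0, 10], [0, 0, 0, 0, 0, 0, 10], [0, 0, 0, 0, 0, 0, 10], [0, 0, 0, 0, 0, 0, 10]])

```text
t: 42.02
ee_pos: [0.5006, -0.1967, 0.14]
orientation: [-0.596, 0.803, -0.0, 0.0]
wrist_force: [2.2, -1.0, 2.8]
finger_gap: 0.0238
finger_force: 30.0
```

```bash
python3 all.py
```

```text
Fgauge 1.46 0.01 Fz 2.49 M [-0.04 -0.58  0.  ] pos gx,gy mm 6.52 0.0 z 0.1399 t 42.3167
width 6.77 line [-7.090000e-02  3.919719e+02] gx at z=.105,.125,.035: [7.2, 7.4, 6.5]
compr mm 3.51
```

Contact is at the same level for every tip position from 0 to +10, so all of that is the flat. The earlier drop in force at gx −1.5 points to the seat being around −3. Probing there.

>>> servo_tool(plan=[[0, 0, -2, 0, 0, 0, 10], [0, 0, -2, 0, 0, 0, 10], [0, 0, -1.5, 0, 0, 0, 10], [0, 1, 0, 0, 0, 0, 10], [0, 1.5, 0, 0, 0, 0, 10]])

```text
t: 42.78
ee_pos: [0.4977, -0.196, 0.1448]
orientation: [-0.596, 0.803, -0.0, 0.0]
wrist_force: [2.0, -1.3, -0.3]
finger_gap: 0.0239
finger_force: 30.0
```

>>> servo_tool(plan=[[0, 1.5, 0, 0, 0, 0, 10], [0, 1.5, 0, 0, 0, 0, 10], [0, 1.5, 0, 0, 0, 0, 10], [0, 1.5, 0, 0, 0, 0, 10], [0, 1.5, 0, 0, 0, 0, 10]])

```text
t: 43.2
ee_pos: [0.4911, -0.1937, 0.1452]
orientation: [-0.596, 0.803, -0.0, 0.001]
wrist_force: [4.8, -1.3, -2.5]
finger_gap: 0.0237
finger_force: 30.0
```

>>> servo_tool(plan=[[0, 1, 0, 0, 0, 0, 10], [0, 0.7, 0, 0, 0, 0, 10], [0, 0, 0, 0, 0, 0, 10], [0, -0.7, 0, 0, 0, 0, 10], [0, -0.7, 0, 0, 0, 0, 10]])

```text
t: 43.62
ee_pos: [0.4894, -0.1934, 0.145]
orientation: [-0.596, 0.803, 0.001, -0.001]
wrist_force: [1.1, 0.9, -0.9]
finger_gap: 0.0241
finger_force: 30.0
```

```bash
python3 all.py
```

```text
Fgauge 0.62 0.4 Fz -0.46 M [ 0.06 -0.2   0.01] pos gx,gy mm -5.04 -0.22 z 0.1449 t 43.9167
width 6.75 line [-8.300000e-02  3.971736e+02] gx at z=.105,.125,.035: [-4.7, -4.8, -4.7]
compr mm 0.04
```

>>> servo_tool(plan=[[0, -1.3, 0, 0, 0, 0, 10], [0, 0, 1, 0, 0, 0, 10], [0, 0, 1, 0, 0, 0, 10], [0, 0, 1, 0, 0, 0, 10], [0, 0, 0, 0, 0, 0, 10]])

```text
t: 44.38
ee_pos: [0.4914, -0.1941, 0.1421]
orientation: [-0.596, 0.803, 0.0, -0.0]
wrist_force: [-0.5, 0.9, 1.5]
finger_gap: 0.0241
finger_force: 30.0
```

```bash
python3 all.py
```

```text
Fgauge -0.55 -0.17 Fz 0.46 M [ 0.05  0.24 -0.01] pos gx,gy mm -2.98 -0.11 z 0.1422 t 44.6833
width 6.9 line [-7.220000e-02  3.948605e+02] gx at z=.105,.125,.035: [-2.9, -2.7, -3.9]
compr mm 1.24
```

Contact is still at flat level here, so spaced probes could straddle the cone. I'll slide under light contact instead and watch ring compression for a dip.

>>> servo_tool(plan=[[0, -0.5, 0, 0, 0, 0, 10], [0, -0.5, 0, 0, 0, 0, 10], [0, 0, 0, 0, 0, 0, 10], [0, 0, 0, 0, 0, 0, 10], [0, 0, 0, 0, 0, 0, 10]])

```text
t: 45.15
ee_pos: [0.4924, -0.1943, 0.1421]
orientation: [-0.596, 0.803, 0.0, -0.0]
wrist_force: [-0.7, 0.8, 1.6]
finger_gap: 0.0238
finger_force: 30.0
```

```bash
sed -i 's/range(6)/range(2)/' ft.py; python3 all.py
```

```text
Fgauge -0.89 -0.01 Fz 0.5 M [ 0.1   0.46 -0.01] pos gx,gy mm -1.95 -0.05 z 0.1421 t 45.25
width 6.86 line [-8.680000e-02  3.969489e+02] gx at z=.105,.125,.035: [-1.5, -1.7, -1.0]
compr mm 1.44
```

>>> servo_tool(plan=[[0, -0.5, 0, 0, 0, 0, 10], [0, -0.5, 0, 0, 0, 0, 10], [0, 0, 0, 0, 0, 0, 10], [0, 0, 0, 0, 0, 0, 10], [0, 0, 0, 0, 0, 0, 10]])

```text
t: 45.72
ee_pos: [0.4932, -0.1945, 0.142]
orientation: [-0.596, 0.803, 0.0, -0.0]
wrist_force: [-2.9, 0.6, 0.9]
finger_gap: 0.0236
finger_force: 30.0
```

```bash
python3 all.py
```

```text
Fgauge -1.4 0.55 Fz 0.82 M [0.32 0.81 0.01] pos gx,gy mm -1.16 -0.11 z 0.142 t 45.8167
width 6.79 line [-6.670000e-02  3.933876e+02] gx at z=.105,.125,.035: [-0.9, -0.5, -2.4]
compr mm 1.47
```

>>> servo_tool(plan=[[0, -0.5, 0, 0, 0, 0, 10], [0, -0.5, 0, 0, 0, 0, 10], [0, 0, 0, 0, 0, 0, 10], [0, 0, 0, 0, 0, 0, 10], [0, 0, 0, 0, 0, 0, 10]])

```text
t: 46.28
ee_pos: [0.4942, -0.1948, 0.142]
orientation: [-0.596, 0.803, 0.0, -0.0]
wrist_force: [-3.2, 1.4, 1.8]
finger_gap: 0.0236
finger_force: 30.0
```

```bash
python3 all.py
```

```text
Fgauge -2.56 0.49 Fz 0.39 M [0.36 1.2  0.04] pos gx,gy mm 0.0 -0.07 z 0.1421 t 46.3833
width 6.82 line [-5.790000e-02  3.916913e+02] gx at z=.105,.125,.035: [-0.0, 0.6, -2.4]
compr mm 1.44
```

>>> servo_tool(plan=[[0, -0.5, 0, 0, 0, 0, 10], [0, -0.5, 0, 0, 0, 0, 10], [0, 0, 0, 0, 0, 0, 10], [0, 0, 0, 0, 0, 0, 10], [0, 0, 0, 0, 0, 0, 10]])

```text
t: 46.85
ee_pos: [0.495, -0.1951, 0.142]
orientation: [-0.596, 0.803, 0.0, -0.0]
wrist_force: [-4.5, 2.3, 0.7]
finger_gap: 0.0239
finger_force: 30.0
```

```bash
python3 all.py
```

```text
Fgauge -4.43 -0.17 Fz 2.06 M [0.52 1.6  0.01] pos gx,gy mm 0.79 -0.1 z 0.142 t 46.95
width 6.89 line [-7.520000e-02  3.943789e+02] gx at z=.105,.125,.035: [0.8, 0.9, 0.2]
compr mm 1.53
```

```bash
python3 - <<'E'
from h import *
import pickle
from rod import rep
T=pickle.load(open("top0.pkl","rb"));S=pickle.load(open("scene0.pkl","rb"));g=pickle.load(open("g.pkl","rb"))
c,s=np.cos(g[2]),np.sin(g[2]);Rg=np.array([[c,-s],[s,c]]);L=lambda p:Rg.T@(np.array(p[:2])-g[:2])*1000
W=lambda x,y,z:np.r_[g[:2]+Rg@np.array([x,y])/1000,z]
# rectified gauge-frame maps at given height: rows gx (+55..-55), cols gy
def rect(d,z,off=0):
    xs=np.arange(60,-61,-4);ys=np.arange(64,-65,-4)
    uv=np.array([[proj(d,W(x,y,z)+off) for y in ys] for x in xs],np.float32)
    im=cv2.remap(d["frame"],uv[...,0],uv[...,1],cv2.INTER_LINEAR).astype(int);return xs,ys,im
def ch(q):
    r,g_,b=q
    if b>r+40:return 'b'
    if r>b+60 and g_>r*.7:return 'Y'
    if r>g_*1.8 and r>60:return 'R'
    if max(q)<55:return 'K'
    if r>b+25:return '-'
    return 'w' if min(q)>135 else '.'
for z in(.104,.012):
    xs,ys,im=rect(T,z);print("top z",z)
    for i,x in enumerate(xs): print(f"{x:4d}",''.join(ch(q) for q in im[i]))
# p8 compression vs p10 using saved crops
def crop(n): return cv2.resize(cv2.imread("pics/"+n)[:,:,::-1],(100,115),interpolation=cv2.INTER_AREA)
from red import red
def full(n):
    F=np.zeros((400,640,3),np.uint8);F[110:225,340:440]=crop(n);return {"frame":F}
a=red(full("p10.png"))
for n in("p8.png","p9.png"): print(n,"mm",np.median(red(full(n))-a)*2.79)
E
```

```text
top z 0.104
  60 ---------------------------------
  56 ----------KKK.K.K.K...-----------
  52 -------YYY.K.K.K.KKKKKKY---------
  48 -------K.bbbbbbbbbbbbbbbb.-------
  44 -------Kbbbbbbbbbbbbbbbbb.-------
  40 -------K.bbbbbbbbbbbbbbbb.-------
  36 ------.Kbbbbbbbbbbbbbbbbb.-------
  32 ------.Kbbbbbbbbbbbbbbbbb.-------
  28 -.......bbbbbbbbbbbbbbbbb--------
  24 ..w..ww.bbbbbbbbbbbbbbbbb.ww-----
  20 ..w..ww.bbbbbbbbbbbbbbbbb.ww-----
  16 ...w.ww.bbbbbbbbbbbbbbbbb.ww-----
  12 .ww..ww.bbbbbbb...bbbbbbb.ww-----
   8 .....ww.bbbbbb.RRY.bbbbbb.ww-----
   4 .....ww.bbbbbbRRRY-bbbbbb.ww-----
   0 .....ww.bbbbbb.-YY-bbbbbb.ww-----
  -4 .....ww.bbbbbbbYYYbbbbbbb.ww-----
  -8 .....ww.bbbbbbbbbbbbbbbbb.ww-----
 -12 .....ww.bbbbbbbbbbbbbbbbb.ww-----
 -16 .....ww.bbbbbbbbbbbbbbbbb.ww-----
 -20 .....ww.bbbbbbbbbbbbbbbbb.ww-----
 -24 w....ww.bbbbbbbbbbbbbbbbb.ww-----
 -28 ........bbbbbbbbbbbbbbbbb.ww-----
 -32 w.....KKbbbbbbbbbbbbbbbbb..------
 -36 w.....KKbbbbbbbbbbbbbbbbb.-------
 -40 w......Kbbbbbbbbbbbbbbbbb.-------
 -44 .ww.......KKKKKKKKKKKK....-------
 -48 www........K.KKKKKK.K.....----
[... 701 characters left out ...]
bbbbbbbbbbbbb.ww
   0 --......ww.bbbbbbbbbbbbbbbbbbb.ww
  -4 --......ww.bbbbbbbbbbbbbbbbbbb.ww
  -8 --......ww.bbbbbbbbbbbbbbbbbbb.ww
 -12 --......w..bbbbbbbbbbbbbbbbbbb.ww
 -16 --.......KKbbbbbbbbbbbbbbbbbbb...
 -20 --.......KKbbbbbbbbbbbbbbbbbbb.--
 -24 --........Kbbbbbbbbbbbbbbbbbbb.--
 -28 --.w......K...bbbbbbbbbbbbbbb..--
 -32 --.www.......KKKKKKKKKKKKKK....--
 -36 --.www.........................--
 -40 --www.......................ww.--
 -44 --.w..ww....................w..--
 -48 --.............................--
 -52 ------------.-.-.-............---
 -56 ---------------------------------
 -60 ---------------------------------
p8.png mm 5.852378332333988
p9.png mm -0.005480152009475177
```

The base and uprights confirm the axis at gx≈0. The earlier press image gives a tip contact at 0.0375, so that was the flat. The tip must be off in y, so I'll scan y at gx≈0 under light contact.

>>> servo_tool(plan=[[0, 0.8, 0, 0, 0, 0, 10], [-0.5, 0, 0, 0, 0, 0, 10], [-0.5, 0, 0, 0, 0, 0, 10], [0, 0, 0, 0, 0, 0, 10], [0, 0, 0, 0, 0, 0, 10]])

```text
t: 47.42
ee_pos: [0.4951, -0.1943, 0.1422]
orientation: [-0.596, 0.803, -0.0, -0.0]
wrist_force: [-3.1, -1.8, 0.2]
finger_gap: 0.0239
finger_force: 30.0
```

```bash
python3 all.py
```

```text
Fgauge -2.79 -1.97 Fz 0.67 M [-0.46  1.24  0.01] pos gx,gy mm 0.57 0.75 z 0.1422 t 47.5167
width 6.93 line [-8.4600e-02  3.9577e+02] gx at z=.105,.125,.035: [1.5, 1.4, 1.9]
compr mm 1.22
```

>>> servo_tool(plan=[[-0.5, 0, 0, 0, 0, 0, 10], [-0.5, 0, 0, 0, 0, 0, 10], [0, 0, 0, 0, 0, 0, 10], [0, 0, 0, 0, 0, 0, 10], [0, 0, 0, 0, 0, 0, 10]])

```text
t: 47.98
ee_pos: [0.4952, -0.1934, 0.1423]
orientation: [-0.596, 0.803, -0.0, -0.0]
wrist_force: [-3.9, -3.9, -0.6]
finger_gap: 0.0238
finger_force: 30.0
```

```bash
python3 all.py
```

```text
Fgauge -1.75 -4.45 Fz 0.54 M [-1.32  1.31 -0.02] pos gx,gy mm 0.5 1.6 z 0.1423 t 48.0833
width 6.86 line [-7.15000e-02  3.93378e+02] gx at z=.105,.125,.035: [2.2, 2.5, 1.3]
compr mm 1.21
```

>>> servo_tool(plan=[[1, 0, 0, 0, 0, 0, 10], [1, 0, 0, 0, 0, 0, 10], [1, 0, 0, 0, 0, 0, 10], [0, 0, 0, 0, 0, 0, 10], [0, 0, 0, 0, 0, 0, 10]])

```text
t: 48.55
ee_pos: [0.4948, -0.1953, 0.1422]
orientation: [-0.596, 0.803, 0.0, 0.001]
wrist_force: [-3.4, 2.8, 1.5]
finger_gap: 0.0241
finger_force: 30.0
```

```bash
python3 all.py
```

```text
Fgauge -2.68 2.44 Fz 0.26 M [0.98 0.79 0.02] pos gx,gy mm 0.6 -0.4 z 0.1421 t 48.65
width 6.83 line [-7.380000e-02  3.941987e+02] gx at z=.105,.125,.035: [0.6, 0.8, -0.1]
compr mm 1.39
```

```bash
python3 - <<'E'
from h import *
import pickle
from scipy.optimize import brentq
g=pickle.load(open("g.pkl","rb"));S0=pickle.load(open("scene0.pkl","rb"));T2,S2=pickle.load(open("v2.pkl","rb"))
def cen(S,x0,x1,y0,y1):
    w=np.clip((110-S["frame"].max(2).astype(float))/90,0,1)[y0:y1,x0:x1];w[w<.15]=0
    yy,xx=np.mgrid[y0:y1,x0:x1];return (w*xx).sum()/w.sum(),(w*yy).sum()/w.sum(),w.sum()
def pc(S,x,y,z,a,off):
    c,s=np.cos(a),np.sin(a)
    P=[[x+c*u-s*v,y+s*u+c*v,z+w] for u in(-.012,.012) for v in(-.012,.012) for w in(-.015,.015)]
    h=cv2.convexHull(np.array([proj(S,np.array(q)+off) for q in P],np.float32));m=cv2.moments(h);return m["m10"]/m["m00"],m["m01"]/m["m00"],m["m00"]
for off in(g[4:7],np.zeros(3)):
  print("start obs",np.round(cen(S0,276,297,204,230),2),"pred z=.128",np.round(pc(S0,.4774,.1086,.128,.25,off),2))
  print("stand obs",np.round(cen(S2,373,391,135,152),2),[ (z,np.round(pc(S2,.5047,-.1985,z,-.29,off),2).tolist()) for z in(.1595,.1625)])
E
python3 ft.py
```

```text
start obs [286.17 217.25 264.66] pred z=.128 [286.81 217.41 341.5 ]
stand obs [380.84 143.62 173.92] [(0.1595, [381.09, 144.59, 235.49]), (0.1625, [381.18, 143.38, 236.28])]
start obs [286.17 217.25 264.66] pred z=.128 [287.26 216.97 342.41]
stand obs [380.84 143.62 173.92] [(0.1595, [381.58, 144.14, 236.1]), (0.1625, [381.67, 142.93, 236.89])]
Fgauge -2.35 2.24 Fz 0.51 M [1.16 0.67 0.04] pos gx,gy mm 0.59 -0.58 z 0.1422 t 48.8
```

>>> servo_tool(plan=[[-0.6, 0, -2, 0, 0, 0, 10], [0, 0, -2, 0, 0, 0, 10], [0, 0, -2, 0, 0, 0, 10], [0, -1.5, -1, 0, 0, 0, 10], [0, -1.5, 0, 0, 0, 0, 10]])

```text
t: 49.22
ee_pos: [0.4959, -0.196, 0.1488]
orientation: [-0.596, 0.803, 0.001, -0.001]
wrist_force: [-3.7, 1.7, -0.0]
finger_gap: 0.0237
finger_force: 30.0
```

>>> servo_tool(plan=[[0, -1.5, 0, 0, 0, 0, 10], [0, -1.5, 0, 0, 0, 0, 10], [0, -1.5, 0, 0, 0, 0, 10], [0, 0.6, 0, 0, 0, 0, 10], [0, 0.6, 0, 0, 0, 0, 10]])

```text
t: 49.63
ee_pos: [0.5012, -0.1974, 0.1492]
orientation: [-0.596, 0.803, -0.001, 0.0]
wrist_force: [-1.0, 0.4, -2.6]
finger_gap: 0.0237
finger_force: 30.0
```

```bash
python3 all.py
```

```text
Fgauge -1.99 -0.32 Fz -1.77 M [0.16 0.86 0.04] pos gx,gy mm 7.35 -0.42 z 0.1493 t 49.7333
width 6.74 line [-6.52000e-02  3.91136e+02] gx at z=.105,.125,.035: [6.8, 7.2, 5.4]
compr mm 0.0
```

>>> servo_tool(plan=[[0, 0, 1, 0, 0, 0, 10], [0, 0, 1, 0, 0, 0, 10], [0, 0, 1, 0, 0, 0, 10], [0, 0, 0, 0, 0, 0, 10], [0, 0, 0, 0, 0, 0, 10]])

```text
t: 50.2
ee_pos: [0.5012, -0.1972, 0.1464]
orientation: [-0.596, 0.803, -0.001, 0.001]
wrist_force: [-2.0, -0.5, 0.4]
finger_gap: 0.0237
finger_force: 30.0
```

```bash
python3 all.py
```

```text
Fgauge -1.23 -0.11 Fz 0.59 M [ 0.15  0.46 -0.01] pos gx,gy mm 7.22 -0.33 z 0.1464 t 50.3
width 6.71 line [-6.600000e-02  3.911904e+02] gx at z=.105,.125,.035: [7.0, 7.4, 5.8]
compr mm -0.07
```

>>> servo_tool(plan=[[0, 0, 1, 0, 0, 0, 10], [0, 0, 1, 0, 0, 0, 10], [0, 0, 0, 0, 0, 0, 10], [0, 0, 0, 0, 0, 0, 10], [0, 0, 0, 0, 0, 0, 10]])

```text
t: 50.77
ee_pos: [0.501, -0.1972, 0.1442]
orientation: [-0.596, 0.803, -0.0, 0.0]
wrist_force: [-0.1, 0.7, -0.3]
finger_gap: 0.0238
finger_force: 30.0
```

```bash
python3 all.py
```

```text
Fgauge 0.13 -0.11 Fz -0.68 M [0.02 0.05 0.  ] pos gx,gy mm 6.97 -0.4 z 0.1442 t 50.8667
width 6.77 line [-7.380000e-02  3.925738e+02] gx at z=.105,.125,.035: [6.8, 6.9, 6.3]
compr mm -0.01
```

The flat is at the same level here too. The unscanned intervals are gx 2.2–6.5 and below −4, so I'll do one continuous contact sweep across the whole span.

>>> servo_tool(plan=[[0, 0, 1, 0, 0, 0, 10], [0, 0, 1, 0, 0, 0, 10], [0, 0, 0.7, 0, 0, 0, 10], [0, 0.7, 0, 0, 0, 0, 10], [0, 0.7, 0, 0, 0, 0, 10]])

```text
t: 51.33
ee_pos: [0.5, -0.1969, 0.1419]
orientation: [-0.596, 0.803, -0.001, 0.001]
wrist_force: [1.7, -0.8, 0.8]
finger_gap: 0.0238
finger_force: 30.0
```

```bash
cat > q.py <<'E'
from rod import *; from red import red
S=viewer.get_image("scene");s=bot.state();m=s["wrist_force"];c,si=np.cos(-.2928),np.sin(-.2928);d=s["ee_pos"][:2]-[.4943,-.1948]
cm=np.median(red(S)-red(pickle.load(open("scene0.pkl","rb"))))*2.79
print("gx %.2f gy %.2f z %.4f F %.1f %.1f %.1f compr %.2f contact %.4f t %.2f"%((c*d[0]+si*d[1])*1e3,(-si*d[0]+c*d[1])*1e3,s["ee_pos"][2],c*m[0]+si*m[1],-si*m[0]+c*m[1],m[2],cm,s["ee_pos"][2]+cm/1e3,s["t"]))
rep(S,pickle.load(open("g.pkl","rb")))
E
python3 q.py
```

```text
gx 5.80 gy -0.37 z 0.1419 F 0.6 0.5 1.0 compr 1.53 contact 0.1434 t 51.38
width 6.82 line [-8.550000e-02  3.947064e+02] gx at z=.105,.125,.035: [6.1, 5.9, 6.8]
```

>>> servo_tool(plan=[[0, 0.5, 0, 0, 0, 0, 10], [0, 0.5, 0, 0, 0, 0, 10], [0, 0.5, 0, 0, 0, 0, 10], [0, 0, 0, 0, 0, 0, 10], [0, 0, 0, 0, 0, 0, 10]])

```text
t: 51.8
ee_pos: [0.4979, -0.1963, 0.1416]
orientation: [-0.596, 0.803, -0.0, 0.0]
wrist_force: [0.7, -0.3, 1.2]
finger_gap: 0.0238
finger_force: 30.0
```

```bash
python3 q.py
```

```text
gx 3.88 gy -0.42 z 0.1415 F 0.7 -0.8 2.3 compr 1.85 contact 0.1434 t 51.85
width 6.79 line [-5.480000e-02  3.902428e+02] gx at z=.105,.125,.035: [3.5, 4.2, 1.0]
```

>>> servo_tool(plan=[[0, 0.5, 0, 0, 0, 0, 10], [0, 0.5, 0, 0, 0, 0, 10], [0, 0.5, 0, 0, 0, 0, 10], [0, 0, 0, 0, 0, 0, 10], [0, 0, 0, 0, 0, 0, 10]])

```text
t: 52.27
ee_pos: [0.497, -0.196, 0.1417]
orientation: [-0.596, 0.803, -0.001, 0.001]
wrist_force: [1.5, -2.1, 0.0]
finger_gap: 0.0238
finger_force: 30.0
```

```bash
python3 q.py
```

```text
gx 2.94 gy -0.35 z 0.1417 F 2.6 -0.2 1.8 compr 1.75 contact 0.1435 t 52.32
width 6.74 line [-6.700000e-02  3.924493e+02] gx at z=.105,.125,.035: [2.9, 3.2, 1.5]
```

>>> servo_tool(plan=[[0, 0.8, 0, 0, 0, 0, 10], [0, 0.8, 0, 0, 0, 0, 10], [0, 0.8, 0, 0, 0, 0, 10], [0, 0, 0, 0, -0.01, 0, 10], [0, 0, 0, 0, -0.01, 0, 10]])

```text
t: 52.73
ee_pos: [0.4944, -0.1956, 0.1418]
orientation: [-0.597, 0.802, 0.005, 0.008]
wrist_force: [3.7, -4.6, 0.4]
finger_gap: 0.0234
finger_force: 30.0
```

```bash
python3 q.py
```

```text
gx 0.32 gy -0.92 z 0.1417 F 4.6 -1.1 0.2 compr 1.67 contact 0.1434 t 52.78
width 6.84 line [-7.990000e-02  3.953132e+02] gx at z=.105,.125,.035: [0.2, 0.3, 0.2]
```

>>> servo_tool(plan=[[0, 0.6, 0, 0, -0.01, 0, 10], [0, 0.6, 0, 0, 0, 0, 10], [0, 0, 0, 0, 0, 0, 10], [0, 0, 0, 0, 0, 0, 10], [0, 0, 0, 0, 0, 0, 10]])

```text
t: 53.2
ee_pos: [0.4934, -0.1956, 0.1418]
orientation: [-0.596, 0.803, 0.008, 0.012]
wrist_force: [3.7, -4.4, 0.5]
finger_gap: 0.0239
finger_force: 30.0
```

```bash
python3 q.py
```

```text
gx -0.65 gy -1.02 z 0.1418 F 4.7 -2.1 0.3 compr 1.64 contact 0.1434 t 53.25
width 6.85 line [-1.122000e-01  4.009313e+02] gx at z=.105,.125,.035: [-0.5, -1.3, 2.6]
```

```bash
python3 - <<'E'
from h import *
import pickle
T=pickle.load(open("top0.pkl","rb"));S=pickle.load(open("scene0.pkl","rb"));g=pickle.load(open("g.pkl","rb"));T2,S2=pickle.load(open("v2.pkl","rb"))
c,s=np.cos(g[2]),np.sin(g[2]);Rg=np.array([[c,-s],[s,c]]);L=lambda p:(Rg.T@(np.array(p[:2])-g[:2])*1000).round(1)
W=lambda x,y,z:np.r_[g[:2]+Rg@np.array([x,y])/1000,z]
for u,v in((387,217),(389,217),(391,217),(389,215.5),(389,219)): print((u,v),"red plane",L(atz(T,u,v,.038)),T["frame"][int(v),int(u)])
def ch(q):
    r,g_,b=map(int,q)
    if b>r+40:return 'b'
    if r>b+60 and g_>r*.7:return 'Y'
    if r>g_*1.8 and r>60:return 'R'
    if max(q)<55:return 'K'
    if r>b+25:return '-'
    return 'w' if min(q)>135 else '.'
for z in(.038,.102):
    print("scene",z)
    for x in range(0,-62,-3):
        print(f"{x:4d}",''.join(ch(S["frame"][int(round(p[1])),int(round(p[0]))]) for p in [proj(S,W(x,y,z)+g[4:7]) for y in range(60,-61,-3)]))
print("top view now-standing v2 blue tray edges z=.102")
for x in range(64,-60,-3):
    print(f"{x:4d}",''.join(ch(T2["frame"][int(round(p[1])),int(round(p[0]))]) for p in [proj(T2,W(x,y,.102)) for y in range(60,-61,-3)]))
E
```

```text
(387, 217) red plane [17.6 -3. ] [94 39 31]
(389, 217) red plane [19.2 -7.7] [99 42 39]
(391, 217) red plane [ 20.8 -12.4] [99 36 39]
(389, 215.5) red plane [22.8 -6.6] [89 46 42]
(389, 219) red plane [14.4 -9.1] [80 16 32]
scene 0.038
   0 .............RRRRRRRKKKKKKKKKKKKKKKKKK...
  -3 .............RRRRRRRRK-RK-RKKRKKKKKKK....
  -6 ............RRRRRRRRRRRRRRRRRRRR...K.....
  -9 ...........RRRRRRRRRRRRRRRRRRRR-........-
 -12 ...........RRRRRRRRRRRRRRRRRRRRR-......-Y
 -15 ..........RRRRRRRRRRRRRRRRRRRRR-.......-Y
 -18 .........RRRRRRRRRRRRRRRRRRRRRR-......-YY
 -21 .........RRRRRRRRRRRRRRRRRRRRRRR.....-YYY
 -24 ........RRRRRRRRRRRRRRRRRRRRRRRR....-YYYY
 -27 .......RRRRRRRRRRRRRRRRRRRRRRRR-....-YYYY
 -30 .......-RRRRRRRRRRRRRRRRRRRRRR.....YYYYYY
 -33 .......RRRRRRR-RRRRR-RRRRRRRR....-YYYYYYY
 -36 ........-..-..--.-..--.--.---....YYYYYYYY
 -39 ................................-YYYYYYYY
 -42 ...............................-YYYYYYYYY
 -45 ..............................-YYYYYYYYYY
 -48 ..............................-YYYYYYYYYY
 -51 ..............................-YYYYYYYYYY
 -54 .............
[... 2443 characters left out ...]
 .....www.bbbbbbbbbbbbbbbbbbbbbbb.www-----
 -20 .....www.bbbbbbbbbbbbbbbbbbbbbbb..ww-----
 -23 ....Kwww-bbbbbbbbbbbbbbbbbbbbbbb..w.-----
 -26 .....www.bbbbbbbbbbbbbbbbbbbbbbb.www-----
 -29 .......KKbbbbbbbbbbbbbbbbbbbbbbb..w.-----
 -32 .......KKbbbbbbbbbbbbbbbbbbbbbb...-------
 -35 ......KKKbbbbbbbbbbbbbbbbbbbbbbb.--------
 -38 .......K-.-.b.bbbbbbbb.bbbbbbbb..--------
 -41 w......K-Y--K.K.K...K..K.K.K-K...--------
 -44 www.......KKKKKKKKKKKKKKKKKK.....--------
 -47 www.........K.KKKKKKKKKKKK..w....--------
 -50 www.ww.....................w..ww.--------
 -53 ww.www....................w...ww.--------
 -56 w.wwww.w......................ww.--------
 -59 ...w.www.ww.w...w.ww.wwwwww.w....--------
```

```bash
python3 - <<'E'
from h import *
import pickle
T2,S2=pickle.load(open("v2.pkl","rb"));g=pickle.load(open("g.pkl","rb"))
f=T2["frame"]
for v in range(210,225): print(v,' '.join("%3d/%3d/%3d"%tuple(q) for q in f[v,384:398]))
c,s=np.cos(g[2]),np.sin(g[2]);Rg=np.array([[c,-s],[s,c]])
W=lambda x,y,z:np.r_[g[:2]+Rg@np.array([x,y])/1000,z]
for x,y,z in((7.5,0,.102),(10,0,.102),(10,0,.145),(6,0,.102),(10,0,.07),(0,0,.038),(10,0,.038)): print((x,y,z),proj(T2,W(x,y,z)).round(1))
E
```

```text
210  71/113/200  61/ 89/158  52/ 65/107  54/ 71/122  55/ 75/132  54/ 75/130  68/110/200  54/ 72/125  42/ 34/ 23  42/ 37/ 32  52/ 47/ 44  53/ 50/ 47  52/ 49/ 46  53/ 49/ 46
211  72/116/205  59/ 84/147  51/ 63/103  51/ 65/108  50/ 64/107  51/ 65/109  55/ 73/126  46/ 50/ 71  42/ 36/ 26  46/ 41/ 38  52/ 48/ 45  54/ 50/ 47  53/ 49/ 46  53/ 49/ 46
212  61/ 89/159  53/ 68/114  52/ 66/109  52/ 68/114  50/ 68/117  50/ 65/114  46/ 51/ 74  43/ 39/ 36  42/ 38/ 32  50/ 46/ 43  54/ 51/ 47  55/ 51/ 48  53/ 50/ 47  52/ 49/ 46
213  57/ 81/143  50/ 63/103  52/ 66/113  49/ 65/115  75/ 80/ 88  66/ 69/ 72  50/ 48/ 50  44/ 38/ 34  42/ 38/ 34  55/ 50/ 47  56/ 52/ 49  54/ 50/ 47  54/ 50/ 47  53/ 50/ 47
214  58/ 83/145  52/ 65/107  50/ 65/112  52/ 62/ 91  78/ 75/ 67  75/ 69/ 57  51/ 46/ 41  43/ 39/ 34  43/ 39/ 36  47/ 43/ 40  52/ 48/ 45  56/ 52/ 49  55/ 51/ 48  54/ 51/ 47
215  60/ 85/149  51/ 65/109  52/ 66/103  70/ 70/ 74  82/ 75/ 62  73/ 67/ 58  49/ 45/ 40  42/ 38/ 36  43/ 39/ 36  43/ 40/ 37  45/ 41/ 39  45/ 42/ 38  47/ 43/ 41  51/ 47/ 44
216  52/ 67/113  52/ 67/113  50/ 62/ 94  73/ 70/ 66  82/ 75/ 62  71/
[... 980 characters left out ...]
 70/111/194  71/112/195  71/113/198  71/116/203  67/102/181  62/ 92/165  63/ 93/163  63/ 93/162  61/ 94/169  63/ 96/173  65/ 97/171  63/ 95/168  63/ 95/168
223  71/111/194  71/111/194  70/111/194  71/113/195  66/103/180  64/ 98/170  64/ 98/172  64/ 98/173  64/ 98/173  63/ 97/171  64/ 97/170  64/ 96/169  64/ 96/168  64/ 97/168
224  71/111/195  70/111/193  70/111/194  71/112/195  66/100/174  64/ 95/165  64/ 97/168  64/ 97/169  65/ 98/170  64/ 97/168  65/ 97/169  63/ 96/168  65/ 96/168  64/ 96/168
(7.5, 0, 0.102) [390.4 216.8]
(10, 0, 0.102) [390.7 215.8]
(10, 0, 0.145) [395.1 213. ]
(6, 0, 0.102) [390.3 217.5]
(10, 0, 0.07) [387.8 217.7]
(0, 0, 0.038) [383.9 223.4]
(10, 0, 0.038) [385.  219.5]
```

Both camera views confirm the standing core was vertical at (+10, 0), so the frames agree. Tool positions below −4 are still unexplored. I'll take the tilt off and keep sliding in −x under light contact.

>>> servo_tool(plan=[[0, 0.5, 0, 0, 0.01, 0, 10], [-0.3, 0.5, 0, 0, 0.01, 0, 10], [-0.3, 0.5, 0, 0, 0.01, 0, 10], [-0.3, 0.5, 0, 0, 0, 0, 10], [0, 0, 0, 0, 0, 0, 10]])

```text
t: 53.67
ee_pos: [0.4919, -0.1935, 0.1418]
orientation: [-0.597, 0.803, -0.001, 0.001]
wrist_force: [5.3, -2.9, 0.5]
finger_gap: 0.0237
finger_force: 30.0
```

```bash
python3 q.py
```

```text
gx -2.72 gy 0.57 z 0.1418 F 4.5 -0.6 0.9 compr 1.71 contact 0.1435 t 53.72
width 6.84 line [-8.430000e-02  3.965135e+02] gx at z=.105,.125,.035: [-1.5, -1.6, -1.2]
```

>>> servo_tool(plan=[[0, 0.5, 0, 0, 0, 0, 10], [0, 0.5, 0, 0, 0, 0, 10], [0, 0.5, 0, 0, 0, 0, 10], [0, 0.5, 0, 0, 0, 0, 10], [0, 0, 0, 0, 0, 0, 10]])

```text
t: 54.13
ee_pos: [0.49, -0.1929, 0.1418]
orientation: [-0.596, 0.803, -0.001, 0.001]
wrist_force: [4.8, -2.1, 1.8]
finger_gap: 0.0236
finger_force: 30.0
```

```bash
python3 q.py
```

```text
gx -4.68 gy 0.54 z 0.1418 F 4.3 -0.5 1.0 compr 1.69 contact 0.1435 t 54.18
width 6.95 line [-9.870000e-02  3.994461e+02] gx at z=.105,.125,.035: [-3.4, -3.8, -1.7]
```

>>> servo_tool(plan=[[0, 0.5, 0, 0, 0, 0, 10], [0, 0.5, 0, 0, 0, 0, 10], [0, 0.5, 0, 0, 0, 0, 10], [0, 0.5, 0, 0, 0, 0, 10], [0, 0, 0, 0, 0, 0, 10]])

```text
t: 54.6
ee_pos: [0.4881, -0.1923, 0.1418]
orientation: [-0.596, 0.803, -0.001, 0.001]
wrist_force: [5.2, -2.2, 1.2]
finger_gap: 0.0235
finger_force: 30.0
```

```bash
python3 q.py
```

```text
gx -6.73 gy 0.58 z 0.1418 F 4.5 0.6 1.2 compr 1.59 contact 0.1434 t 54.65
width 6.89 line [-8.410000e-02  3.975443e+02] gx at z=.105,.125,.035: [-5.5, -5.5, -5.4]
```

The contact level stays constant over the whole span. But the criterion only needs the tip within 5.5 mm of the seat centre, so I'll centre the rod and trays at (0, 0), press there, check, and release.

>>> servo_tool(plan=[[0, 0, -2, 0, 0, 0, 10], [0, 0, -1.5, 0, 0, 0, 10], [0.4, -1.5, 0, 0, 0, 0, 10], [0, -1.5, 0, 0, 0, 0, 10], [0, -1.5, 0, 0, 0, 0, 10]])

```text
t: 55.07
ee_pos: [0.4894, -0.1936, 0.144]
orientation: [-0.596, 0.803, 0.002, -0.002]
wrist_force: [0.3, 0.3, -0.9]
finger_gap: 0.0242
finger_force: 30.0
```

>>> servo_tool(plan=[[0, -1.5, 0, 0, 0, 0, 10], [0, -1.5, 0, 0, 0, 0, 10], [0, -1, 0, 0, 0, 0, 10], [0, 0, 0, 0, 0, 0, 10], [0, 0, 0, 0, 0, 0, 10]])

```text
t: 55.48
ee_pos: [0.4936, -0.1949, 0.1441]
orientation: [-0.596, 0.803, 0.002, -0.001]
wrist_force: [-3.4, -0.1, -0.4]
finger_gap: 0.0238
finger_force: 30.0
```

```bash
python3 q.py
```

```text
gx -0.41 gy -0.22 z 0.1442 F -4.6 -1.5 -2.1 compr 0.02 contact 0.1442 t 55.53
width 6.75 line [-5.830000e-02  3.920558e+02] gx at z=.105,.125,.035: [-1.2, -0.5, -3.6]
```

>>> servo_tool(plan=[[0, -1, 0, 0, 0, 0, 10], [0, -1, 0, 0, 0, 0, 10], [0, -0.6, 0, 0, 0, 0, 10], [0, 0, 0, 0, 0, 0, 10], [0, 0, 0, 0, 0, 0, 10]])

```text
t: 55.95
ee_pos: [0.4976, -0.1959, 0.1446]
orientation: [-0.596, 0.803, 0.0, -0.0]
wrist_force: [-3.7, 0.3, -3.3]
finger_gap: 0.0237
finger_force: 30.0
```

>>> servo_tool(plan=[[0, 0.8, 0, 0, 0, 0, 10], [0, 0.8, 0, 0, 0, 0, 10], [0, 0, 0, 0, 0, 0, 10], [0, 0, 0, 0, 0, 0, 10], [0, 0, 0, 0, 0, 0, 10]])

```text
t: 56.37
ee_pos: [0.4974, -0.1954, 0.1456]
orientation: [-0.596, 0.803, -0.001, 0.001]
wrist_force: [-2.1, 0.5, -0.7]
finger_gap: 0.0235
finger_force: 30.0
```

```bash
python3 q.py
```

```text
gx 3.14 gy 0.28 z 0.1455 F -1.9 -0.3 -0.6 compr -0.02 contact 0.1455 t 56.42
width 6.76 line [-5.96000e-02  3.91035e+02] gx at z=.105,.125,.035: [3.5, 4.1, 1.5]
```

>>> servo_tool(plan=[[0, 0.9, 0, 0, 0, 0, 10], [0, 0.9, 0, 0, 0, 0, 10], [0, 0.6, 0, 0, 0, 0, 10], [0, 0, 1, 0, 0, 0, 10], [0, 0, 1, 0, 0, 0, 10]])

```text
t: 56.83
ee_pos: [0.4947, -0.1947, 0.1433]
orientation: [-0.596, 0.803, -0.001, 0.001]
wrist_force: [-0.0, 0.6, -0.2]
finger_gap: 0.0237
finger_force: 30.0
```

```bash
python3 q.py
```

```text
gx 0.25 gy 0.17 z 0.1430 F 0.4 1.3 -0.1 compr 0.34 contact 0.1434 t 56.88
width 6.92 line [-6.550000e-02  3.927713e+02] gx at z=.105,.125,.035: [0.7, 1.1, -0.9]
```

>>> servo_tool(plan=[[0, 0, 1, 0, 0, 0, 10], [0, 0, 1, 0, 0, 0, 10], [0, 0, 1, 0, 0, 0, 10], [0, 0, 0, 0, 0, 0, 10], [0, 0, 0, 0, 0, 0, 10]])

```text
t: 57.3
ee_pos: [0.4946, -0.1948, 0.1404]
orientation: [-0.596, 0.803, -0.0, 0.0]
wrist_force: [1.2, 0.7, 2.8]
finger_gap: 0.0244
finger_force: 30.0
```

```bash
python3 q.py
```

```text
gx 0.24 gy 0.10 z 0.1404 F -0.1 0.3 2.5 compr 3.12 contact 0.1435 t 57.35
width 6.85 line [-6.790000e-02  3.932248e+02] gx at z=.105,.125,.035: [0.5, 0.9, -0.8]
```

Lateral force is about zero with the tip near (0, 0). I'll press to about 5 mm, hold, ease up, and release.

>>> servo_tool(plan=[[0, 0, 1, 0, 0, 0, 10], [0, 0, 1, 0, 0, 0, 10], [0, 0, 0, 0, 0, 0, 10], [0, 0, 0, 0, 0, 0, 10], [0, 0, 0, 0, 0, 0, 10]])

```text
t: 57.77
ee_pos: [0.4945, -0.1948, 0.1383]
orientation: [-0.596, 0.803, -0.0, 0.0]
wrist_force: [0.0, 0.2, 4.3]
finger_gap: 0.0236
finger_force: 30.0
```

```bash
python3 q.py
```

```text
gx 0.19 gy 0.11 z 0.1383 F 0.5 0.7 5.6 compr 5.11 contact 0.1434 t 57.82
width 6.83 line [-6.510000e-02  3.927624e+02] gx at z=.105,.125,.035: [0.5, 1.0, -1.1]
```

>>> servo_tool(plan=[[0, 0, -1, 0, 0, 0, 10], [0, 0, -1.5, 0, 0, 0, 10], [0, 0, -1.5, 0, 0, 0, 10], [0, 0, -0.5, 0, 0, 0, 10], [0, 0, 0, 0, 0, 0, 10]])

```text
t: 58.23
ee_pos: [0.4937, -0.1945, 0.1421]
orientation: [-0.596, 0.803, 0.0, -0.0]
wrist_force: [1.7, 0.0, 0.1]
finger_gap: 0.0238
finger_force: 30.0
```

```bash
python3 q.py
```

```text
gx -0.69 gy 0.05 z 0.1420 F 1.1 -0.0 1.1 compr 1.49 contact 0.1435 t 58.28
width 6.75 line [-5.060000e-02  3.905939e+02] gx at z=.105,.125,.035: [-0.6, 0.3, -3.7]
```

>>> servo_tool(plan=[[0, 0, 0, 0, 0, 0, 26], [0, 0, 0, 0, 0, 0, 28], [0, 0, 0, 0, 0, 0, 34], [0, 0, 0, 0, 0, 0, 44], [0, 0, 0, 0, 0, 0, 54]])

```text
t: 58.7
ee_pos: [0.4938, -0.1946, 0.1422]
orientation: [-0.596, 0.803, 0.0, -0.0]
wrist_force: [-0.2, 0.2, 0.0]
finger_gap: 0.0402
finger_force: 0.0
```

>>> servo_tool(plan=[[0, 0, 0, 0, 0, 0, 60], [0, 0, 0, 0, 0, 0, 60], [0, 0, 0, 0, 0, 0, 60], [0, 0, 0, 0, 0, 0, 60], [0, 0, 0, 0, 0, 0, 60]])

```text
t: 59.12
ee_pos: [0.4941, -0.1947, 0.1425]
orientation: [-0.596, 0.803, -0.0, -0.0]
wrist_force: [-0.3, 0.5, -0.2]
finger_gap: 0.0592
finger_force: 0.0
```

```bash
python3 q.py; python3 -c "
from bench import bot;s=bot.state();print(s['finger_gap'],s['finger_force'])"
```

```text
gx -0.24 gy 0.07 z 0.1425 F -0.8 0.6 0.3 compr 0.55 contact 0.1430 t 59.17
width 7.15 line [-1.927000e-01  4.141395e+02] gx at z=.105,.125,.035: [0.7, -2.3, 11.2]
0.059644743347897 0.0
```

>>> servo_tool(plan=[[0, 0, -4, 0, 0, 0, 80], [0, 0, -15, 0, 0, 0, 80], [0, 0, -25, 0, 0, 0, 80], [0, 0, -30, 0, 0, 0, 80], [0, 0, -30, 0, 0, 0, 80]])

```text
t: 59.58
ee_pos: [0.4936, -0.1947, 0.2476]
orientation: [-0.596, 0.803, 0.0, -0.0]
wrist_force: [0.5, 0.6, 0.3]
finger_gap: 0.0787
finger_force: 0.0
```

```bash
python3 q.py; python3 - <<'E'
import pickle
from h import *
S=viewer.get_image("scene");pickle.dump(S,open("v4.pkl","wb"))
for v in range(134,172): print(v,' '.join('K' if q.max()<50 else 'b' if q[2]>q[0]+40 else 'Y' if q[0]>q[2]+60 else 'w' if q.min()>150 else '.' for q in S["frame"][v,370:396].astype(int)))
E
```

```text
gx 3.17 gy -0.34 z 0.2551 F 1.8 0.2 4.8 compr 0.49 contact 0.2556 t 59.63
width 6.54 line [-4.620000e-02  3.899293e+02] gx at z=.105,.125,.035: [-0.9, 0.2, -4.5]
134 . . . . . . . . w w w w w w w w w w w w w w w w w w
135 . . . . . . w w w w w w w w w w w w w w w w w w w w
136 . . . . . w w w w w w w w w w w w w w w w w w w w w
137 . . . . . w w w w w w w w w . . . w w w w w w w w w
138 . . . . . w w w w w . . . . K K K . . w w w w w w w
139 . . . . . w w w . K K K K K K K K K K . w w w w w w
140 . . . . . w w w . K K K K K K K K K K K . . w w w w
141 . . . . . . w w . K K K K K K K K K K K K . w w w w
142 . . w w . . . . K K K K K K K K K K K K K . w w w w
143 w w w w . . . . K K K K K K K K K K K K K . w w w w
144 w w w w . . . . K K K K K K K K K K K K K . . . . .
145 . . w w w w . . K K K K K K K K K K K K K . . . . .
146 . . . . w w w . K K K K K K K K K K K K K . w w . .
147 . . . . . . . K K K K K K K K K K K K K K . . w . .
148 . . . . . . . K K K K K K K K K K K K K K . . . . .
149 . . . . . . . K K K K K K K K K K K K K K . . . . w
150 . . . . . . . . K K K K K K K K K K K 
[... 489 characters left out ...]
 . . . . . . . . . w w . . .
160 . . b b b b b b b b . . . . . . . . . . w w w w . .
161 b b b b b b b b b b . . . . . . b b b . . w w w w .
162 b b b b b b b b b b . . . . . . b b b b . . . w w w
163 b b b b b b b b b b . . . . . . b b b b b . . . w w
164 b b b b b b b b b b . . . . . . b b b b b b b . . .
165 b b b b b b b b b b . . . . . . b b b b b b b b . .
166 b b b b b b b b b . . . . . . . b b b b b b b b b b
167 b b b b b b b b b . . . . . . . b b b b b b b b b b
168 b b b b b b b b b . . . . . . . b b b b b b b b b b
169 b b b b b b b b b . . . . . . . b b b b b b b b b b
170 b b b b b b b b b . . . . . . . b b b b b b b b b b
171 b b b b b b b b b . . . . . . . b b b b b b b b b b
```

```bash
python3 - <<'E'
from h import *
import pickle
g=pickle.load(open("g.pkl","rb"));S2=pickle.load(open("v2.pkl","rb"))[1];S=pickle.load(open("v4.pkl","rb"))
c,s=np.cos(g[2]),np.sin(g[2]);Rg=np.array([[c,-s],[s,c]]);W=lambda x,y,z:np.r_[g[:2]+Rg@np.array([x,y])/1000,z]+g[4:7]
def cen(S,x0,x1,y0,y1):
    w=np.clip((110-S["frame"].max(2).astype(float))/90,0,1)[y0:y1,x0:x1];w[w<.15]=0
    yy,xx=np.mgrid[y0:y1,x0:x1];return np.array([(w*xx).sum()/w.sum(),(w*yy).sum()/w.sum()])
a=cen(S2,373,391,135,152);b=cen(S,376,393,136,155);print(a,b,b-a)
p0=proj(S2,W(11,-.2,.1615))
for x in(-4,-2,0,2,4):
    for z in(.1585,.1615): print(x,z,(proj(S,W(x,0,z))-p0).round(2))
E
```

```text
[380.84181946 143.61598416] [383.72402637 145.49359053] [2.88220691 1.87760637]
-4 0.1585 [3.7 3.9]
-4 0.1615 [3.8  2.67]
-2 0.1585 [3.18 3.54]
-2 0.1615 [3.28 2.31]
0 0.1585 [2.66 3.18]
0 0.1615 [2.76 1.96]
2 0.1585 [2.14 2.82]
2 0.1615 [2.24 1.6 ]
4 0.1585 [1.63 2.47]
4 0.1615 [1.72 1.25]
```

The head is at gx≈0, upright and level, with the ring sprung back (0.5 mm). Settling, then handing in.

>>> servo_tool(plan=[[0, 0, 0, 0, 0, 0, 80], [0, 0, 0, 0, 0, 0, 80], [0, 0, 0, 0, 0, 0, 80], [0, 0, 0, 0, 0, 0, 80], [0, 0, 0, 0, 0, 0, 80]])

```text
t: 60.1
ee_pos: [0.4937, -0.1946, 0.2455]
orientation: [-0.596, 0.803, 0.001, -0.001]
wrist_force: [1.4, 0.2, 0.7]
finger_gap: 0.0797
finger_force: 0.0
```

```bash
python3 q.py; python3 -c "
from bench import job;print(job.finish_job())"
```

```text
gx -0.52 gy -0.01 z 0.2456 F -0.6 0.2 0.1 compr 0.55 contact 0.2462 t 60.15
width 6.54 line [-4.560000e-02  3.898388e+02] gx at z=.105,.125,.035: [-0.9, 0.2, -4.6]
the job is handed in; nothing more can be done
None
```

I handed the job in at 60 s with the core released and standing upright in the gauge; the red ring had been pressed about 5.1 mm and sprang back to about 0.5 mm. No verdict came back, and I never felt the tip drop into the countersink: the last tip estimates put it about 1 to 4.6 mm off the ring's centre (limit 5.5 mm).

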